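Top up the pastry counter trays

TASK

Top up the three counter trays from the wire cooling rack: lay the ring, the two fingers and the square gently (not dropped) and flat in the free part of the tray that already holds their own sort. Continue each row along the middle of its tray with a clear gap between neighbours, the fingers crosswise like those already there and the square with its sides parallel to the tray's. Leave the two round buns where they are on the rack.

Things in the scene. Friction and masses are not known exactly. Their poses are not given: they have to be found in the camera images.
- ring_new: the ring pastry to be moved: round, 62 mm outside diameter, 18 mm hole in the middle, 22 mm high, about 30 g, rounded section. Origin at the centre of its underside (level with its lowest point), z up. Starts on the wire cooling rack (top 22 mm above the bench), other loose pastries about 120 mm from it, centre to centre.
- finger_new_a: a finger pastry to be moved: a straight rounded bar, 92 mm long (its y axis), 34 mm wide (its x axis), 30 mm high, about 45 g, with flat sides to grip. Origin at the centre of its underside, z up. The two loose fingers are alike and interchangeable. Starts on the wire cooling rack (top 22 mm above the bench), other loose pastries about 120 mm from it, centre to centre.
- finger_new_b: a finger pastry to be moved: a straight rounded bar, 92 mm long (its y axis), 34 mm wide (its x axis), 30 mm high, about 45 g, with flat sides to grip. Origin at the centre of its underside, z up. The two loose fingers are alike and interchangeable. Starts on the wire cooling rack (top 22 mm above the bench), other loose pastries about 120 mm from it, centre to centre.
- square_new: the square pastry to be moved: 54 x 54 mm, 24 mm high, about 40 g, sides along its x and y axes, a dark diagonal cross on top. Origin at the centre of its underside, z up. Starts on the wire cooling rack (top 22 mm above the bench), other loose pastries about 120 mm from it, centre to centre.
- tray_ring: steel tray, 300 (x, away from robot) by 116 mm (y), 3 mm walls, rim 12 mm high; fixed, side by side with the other two trays in any order. Origin: centre of underside, on the bench; inner floor 3 mm above it. Two ring pastries (62 mm round) lie fixed on its centre line at x = +45 and +115 mm, 22 mm high. The ring goes to the free end, -x, near the robot.
- tray_finger: steel tray, 300 (x, away from robot) by 116 mm (y), 3 mm walls, rim 12 mm high; fixed, side by side with the other two trays in any order. Origin: centre of underside, on the bench; inner floor 3 mm above it. Two finger pastries (92 x 34 mm, long side along tray y) lie fixed on its centre line at x = +45 and +115 mm, 30 mm high. Both loose fingers go to the free end, -x, near the robot.
- tray_square: steel tray, 300 (x, away from robot) by 116 mm (y), 3 mm walls, rim 12 mm high; fixed, side by side with the other two trays in any order. Origin: centre of underside, on the bench; inner floor 3 mm above it. Two square pastries (54 x 54 mm, sides parallel to tray) lie fixed on its centre line at x = +45 and +115 mm, 24 mm high. The square goes to the free end, -x, near the robot.
- bun_a: a round domed bun without a hole, 58 mm across, 36 mm high, lying on the wire cooling rack among the pastries; it is to be left alone. Origin at the centre of its underside.
- bun_b: a round domed bun without a hole, 58 mm across, 36 mm high, lying on the wire cooling rack among the pastries; it is to be left alone. Origin at the centre of its underside.
Not all that is in view belongs to the job. What is shaped like the ring_new but blue or green is not meant.

How it is judged:
At the end, for the whole second after the job is handed in: Each of the four at rest and flat (0.1 rad) on its own sort's tray: within 15 mm of the centre line; centre at tray x -118..-18 (ring), -132..6 (finger), -122..-14 (square) mm; fingers crosswise and square parallel within 0.2 rad; fingers over 39 mm apart; buns within 15 mm of their start (x of ring_new in the frame of tray_ring between -0.118 and -0.018 m and y of ring_new in the frame of tray_ring between -0.015 and 0.015 m and z of ring_new in the frame of tray_ring between -0.002 and 0.007 m and angle between each of ring_new, finger_new_a, finger_new_b, square_new's own z axis and vertical below 0.1 rad and linear speed of each of ring_new, finger_new_a, finger_new_b, square_new below 0.02 m/s and x of finger_new_a in the frame of tray_finger between -0.132 and 0.006 m and y of finger_new_a in the frame of tray_finger between -0.015 and 0.015 m and z of finger_new_a in the frame of tray_finger between -0.002 and 0.007 m and x of finger_new_b in the frame of tray_finger between -0.132 and 0.006 m and y of finger_new_b in the frame of tray_finger between -0.015 and 0.015 m and z of finger_new_b in the frame of tray_finger between -0.002 and 0.007 m and x of square_new in the frame of tray_square between -0.122 and -0.014 m and y of square_new in the frame of tray_square between -0.015 and 0.015 m and z of square_new in the frame of tray_square between -0.002 and 0.007 m and angle between the y axis of each of finger_new_a, finger_new_b and the y axis of tray_finger, either way round below 0.2 rad and (angle between the x axis of square_new and the x axis of tray_square, either way round below 0.2 rad or angle between the x axis of square_new and the y axis of tray_square, either way round below 0.2 rad) and horizontal distance between finger_new_a and finger_new_b above 0.039 m and distance of each of bun_a, bun_b from where it was at the start of the episode below 0.015 m); the robot touches nothing.
It fails at once if a bun moved by more than 15 mm (distance of any of bun_a, bun_b from where it was at the start of the episode above 0.015 m).
It fails at once if a pastry dropped (not touched by the fingers and moving faster than 0.6 m/s) ((contact force between the fingers and ring_new below 0.01 N and linear speed of ring_new above 0.6 m/s) or (contact force between the fingers and finger_new_a below 0.01 N and linear speed of finger_new_a above 0.6 m/s) or (contact force between the fingers and finger_new_b below 0.01 N and linear speed of finger_new_b above 0.6 m/s) or (contact force between the fingers and square_new below 0.01 N and linear speed of square_new above 0.6 m/s)).
It also fails if it takes over 106 s, if anything falls off the work surface, if the arm or the gripper's body presses on something with over 40 N, if the wrist force passes 120 N, or if a joint passes its speed limit or range.

ROBOT

A 6-joint arm with a two-finger parallel gripper is mounted at the origin on the work surface. World frame = base frame: x ahead of the robot, y to its left, z up, the work surface at z = 0. Lengths are in m, angles in rad, forces in N, time in s.
With the tool pointing down it reaches from about 0.4 to 0.825 m from the base axis. Payload 7 kg.
Tool frame: the origin (TCP) lies midway between the tips of the shut fingers; the grasp point (between the pads) lies 19 mm behind it; z points along the fingers, y is the direction in which the jaws open and shut (so a half turn about z gives the same grasp; the last joint's range is limited). The gripper opens to 88 mm and grips with 3 to 60 N. Pads are 19 mm wide; open, the fingers measure 130 mm over their backs; the gripper's body (78 mm by 193 mm) begins 47 mm behind the grasp point.
Start: joints at [1.464, 0.359, 0.012, 0, -1.224, -0.288], TCP at [0.26, 0.623, 0.192] pointing down, gripper open.
Joint ranges: [-3.07, 3.07], [-1.43, 2.12], [-1.02, 1.25], [-3.03, 1.67], [-3.05, -0], [-3.03, 3.03]. Speed limits (rad/s): [2.39, 2.39, 3.01, 3.14, 3.14, 3.14].

INTERFACE

Orientations are given as [roll, pitch, yaw] about the fixed x, y, z axes, in that order (R = Rz(yaw) Ry(pitch) Rx(roll)).
In Python, from station import get_state, grab_frame, camera_info, job_done gives the robot as it stands. The module is installed in compiled form; this text tells all that it offers.
- The arm moves only by the shell command python3 -m inch 'ROWS' [FORCE]. ROWS is JSON, a list that holds one entry, the list of rows, each a list of 7 numbers: the shift along the tool's x, y, z normalised to -1 to 1, where 1 is 50 cm, then the turn, a rotation vector about the tool's x, y, z normalised to -1 to 1, where 1 is 180 degrees, then the closure, from 0 (fully open) to 1 (shut). A call has 1 to 20 rows; each row shifts and turns the commanded pose from where the row before left it, along the tool's axes as they then stand; what a row does not reach is not made up. A row lasts 1/10 s, in which the tool goes at most 50 mm and 8.59 degrees, less where a joint would pass 70% of its speed; a pose out of reach is approached as far as the arm can. A call with a number of a shift or a turn outside -1 to 1 is refused whole. A call with a gripper value outside its range is refused whole. The fingers move at their own pace and stop on an object; FORCE is the grip in N (left out, the last holds). Time passes only in rows, so rows that do not move let the fingers close. It gives the time, the measured TCP pose, the force and the opening at its end, in the units of the state.
- get_state(): the state, without advancing time (a new reading comes with each control period).
- grab_frame(name): name is "scene" or "top"; returns the picture (420x560x3 uint8, blue, green, red); there is no depth.
- camera_info(name): a dict with "vertical_fov" (degrees; the focal length in pixels is half the picture's height over the tangent of half this angle, whatever the lens; pixels are square), "cx", "cy" (the principal point, pixels), "k1" (the pictures are not rectified: a ray, as slopes to the right and down, at radius r is drawn at 1 + k1 r^2 times it, then the intrinsics apply), "R" (3x3) and "t" (3): a world point X has camera coordinates R X + t. Camera axes: x right, y down, z forward; pixel columns grow to the right and rows downward; lengths in m; the calibration is good to about 2 mm. A picture is of the moment at which its call begins. camera_info takes no time and is no camera call.
- job_done(): hands the job in, once; it reports no verdict.
The state is a dict: "t": time; "q": joint angles; "qd": joint speeds; "joint_efforts": joint torques, N m; "eef_pos": TCP position; "ee_rot": TCP orientation; "force": force on the tool from outside, world axes, zero at the start; "moment": the same for the moment, N m; "width": finger opening in m.
Only numpy, scipy, OpenCV 4.12 (cv2) and the standard library are available. Lean on these libraries where they do the work, as an engineer would, in place of code of your own. Each camera call takes 0.05 s, during which the arm holds its last target.

## Working session

There is one attempt and no reset: what is moved stays moved. The work goes in short steps, Python scripts to look and compute and a shell command to move; the robot and the scene stay as the last step left them, time stands still between calls to the robot, and variables do not carry over. Pictures are saved under pics/ and viewed, and the job is handed in when it is done.

```bash
mkdir -p pics
python3 - <<'E'
from station import *
import cv2
for n in("scene","top"):
    cv2.imwrite(f"pics/{n}0.png",grab_frame(n)); print(n,camera_info(n))
print(get_state())
E
```

```text
scene {'vertical_fov': 48.77421787251853, 'cx': 279.32584304528996, 'cy': 203.2569220626232, 'k1': -0.06685194259170517, 'R': array([[ 0.37624803,  0.92647955,  0.00854725],
       [ 0.56269798, -0.22116611, -0.7965278 ],
       [-0.73607636,  0.30450154, -0.60454149]]), 't': array([-0.16270902, -0.219878  ,  1.52521472])}
top {'vertical_fov': 44.264338508914456, 'cx': 282.199974319392, 'cy': 215.85594908362918, 'k1': 0.00452111556081103, 'R': array([[-0.01854483, -0.99970499,  0.01568515],
       [-0.99867998,  0.01776968, -0.0481926 ],
       [ 0.04789966, -0.01655817, -0.9987149 ]]), 't': array([8.00272187e-04, 4.68092984e-01, 1.25707637e+00])}
{'t': 0.1, 'q': array([ 1.46410429e+00,  3.59292770e-01,  1.11452111e-02, -3.20779003e-04,
       -1.22410806e+00, -2.88096869e-01]), 'qd': array([-7.36384243e-05, -1.54457805e-03,  2.58255873e-03,  8.96090044e-04,
       -1.06574489e-03, -1.25445511e-04]), 'joint_efforts': array([-2.48065655e-03, -5.84165955e+01,  2.93752116e+01,  7.01548308e+00,
        1.02076528e-02, -4.11791859e-05]), 'eef_pos': array([0.25945206, 0.62260571, 0.19162647]), 'ee_rot': array([ 3.14010781e+00, -1.25523663e-04, -3.94898030e-01]), 'force': array([-0.69471525, -0.69287152, -0.45118933]), 'moment': array([-0.01632231, -0.00620454,  0.0326392 ]), 'width': 0.08748388773118233}
```

View pics/top0.png

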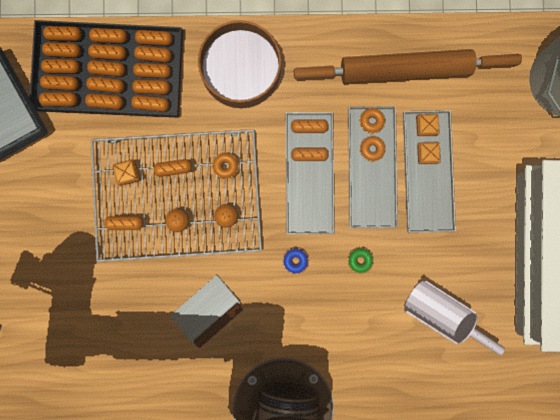

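View pics/scene0.png

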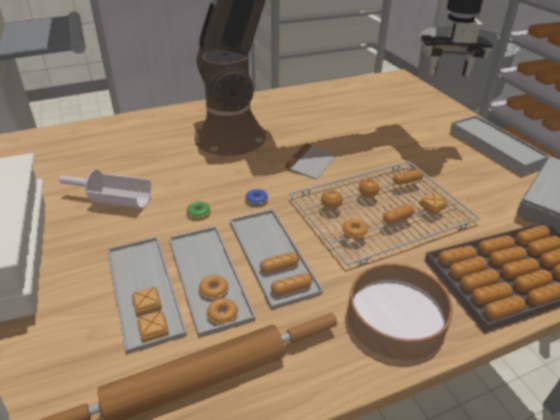

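Run:
```python
import cv2
a=cv2.imread("pics/top0.png")
c=cv2.resize(a[125:270,85:270],None,fx=4,fy=4,interpolation=cv2.INTER_CUBIC);cv2.imwrite("pics/rack.png",c)
c=cv2.resize(a[100:240,280:460],None,fx=4,fy=4,interpolation=cv2.INTER_CUBIC);cv2.imwrite("pics/trays.png",c)
```

```text
(no output)
```

View pics/rack.png

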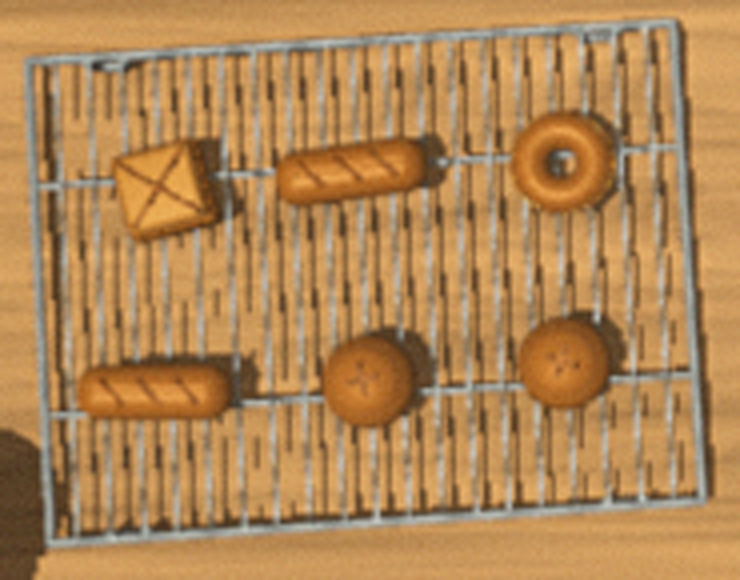

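View pics/trays.png

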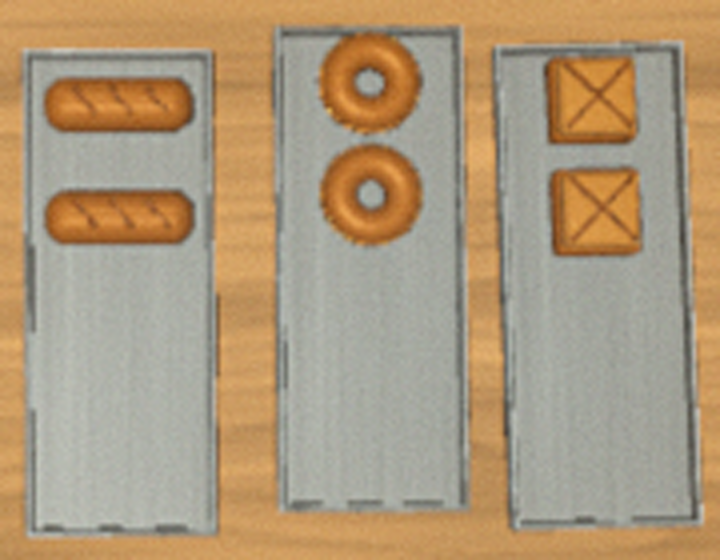

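```bash
cat > h.py <<'E'
import numpy as np, cv2
from station import *
def ray(name,uv):
    i=camera_info(name); f=210/np.tan(np.radians(i["vertical_fov"]/2))
    d=np.array([(uv[0]-i["cx"])/f,(uv[1]-i["cy"])/f]); s=d.copy()
    for _ in range(20): s=d/(1+i["k1"]*(s@s))
    R=i["R"]; return -R.T@i["t"], R.T@np.array([s[0],s[1],1])
def at(name,uv,z):
    c,d=ray(name,uv); return (c+d*(z-c[2])/d[2])[:2]
def proj(name,X):
    i=camera_info(name); f=210/np.tan(np.radians(i["vertical_fov"]/2))
    p=i["R"]@np.asarray(X,float)+i["t"]; s=p[:2]/p[2]; s=s*(1+i["k1"]*(s@s))
    return f*s+[i["cx"],i["cy"]]
def crop(c,off,k=4): return [(c[0]+.5)/k-.5+off[0],(c[1]+.5)/k-.5+off[1]]
E
python3 - <<'E'
from h import *
T=(280,100);K=(85,125)
tr={'finger':[(24,51),(213,50),(216,533),(28,534)],'ring':[(276,28),(463,27),(467,508),(280,509)],'square':[(495,46),(683,43),(701,522),(514,526)]}
past={'finger':[(119,104),(119,217),.025],'ring':[(370,83),(371,195),.014],'square':[(600,97),(604,210),.027]}
for n,c in tr.items():
    P=np.array([at('top',crop(p,T),.012) for p in c])
    x=P[:2].mean(0)-P[2:].mean(0); y=P[[0,3]].mean(0)-P[[1,2]].mean(0)
    print(n,'centre',P.mean(0).round(4),'len',np.hypot(*x).round(4),np.hypot(*y).round(4),'yaw',np.arctan2(x[1],x[0]).round(4),np.arctan2(-y[0],y[1]).round(4))
    q=[at('top',crop(p,T),past[n][2]) for p in past[n][:2]]
    u=x/np.hypot(*x); R=np.array([u,[-u[1],u[0]]])
    print('   pastries in tray',[ (R@(a-P.mean(0))).round(4) for a in q])
for n,p,z in [('sq',(160,188),.046),('f1',(352,172),.042),('f2',(154,391),.042),('ring',(563,162),.036),('bunA',(369,381),.035),('bunB',(564,364),.035)]:
    print(n,at('top',crop(p,K),z).round(4))
sq=[at('top',crop(p,K),.046) for p in [(114,160),(188,140),(208,214),(138,240)]]
print('sq sides',[(np.hypot(*(sq[(i+1)%4]-sq[i])).round(4),np.degrees(np.arctan2(*(sq[(i+1)%4]-sq[i])[::-1])).round(1)) for i in range(4)],np.mean(sq,0))
for a,b in [((290,181),(414,165)),((92,391),(218,391)),((28,62),(675,22))]:
    A,B=at('top',crop(a,K),.042),at('top',crop(b,K),.042); d=A-B; print('long axis deg',np.degrees(np.arctan2(d[1],d[0])).round(1),np.hypot(*d))
E
```

```text
finger centre [ 0.5744 -0.0775] len 0.2994 0.1164 yaw -0.0139 -0.0112
   pastries in tray [array([0.1133, 0.0009]), array([0.0436, 0.0014])]
ring centre [ 0.5867 -0.2333] len 0.299 0.1159 yaw -0.0186 -0.0111
   pastries in tray [array([0.1142, 0.0004]), array([0.0443, 0.0003])]
square centre [ 0.5743 -0.3736] len 0.2984 0.1165 yaw 0.0064 0.002
   pastries in tray [array([ 0.1128, -0.0009]), array([ 0.0429, -0.0007])]
sq [0.5787 0.3669]
f1 [0.5871 0.2535]
f2 [0.4578 0.3721]
ring [0.592  0.1277]
bunA [0.4617 0.2458]
bunB [0.4699 0.1288]
sq sides [(np.float64(0.0454), np.float64(-75.6)), (np.float64(0.0461), np.float64(-165.4)), (np.float64(0.0442), np.float64(109.7)), (np.float64(0.0502), np.float64(16.3))] [0.57841906 0.3657521 ]
long axis deg 96.5 0.07465452476301054
long axis deg 89.0 0.07464605592762275
long axis deg 92.7 0.38836394243134786
```

Run:
```python
import cv2,numpy as np
a=cv2.imread("pics/top0.png")
k=8
c=[cv2.resize(a[y:y+45,x:x+48],None,fx=k,fy=k,interpolation=cv2.INTER_CUBIC) for x,y in[(103,150),(150,145)]]
cv2.imwrite("pics/sqz.png",np.hstack(c))
c=[cv2.resize(a[y:y+40,x:x+48],None,fx=k,fy=k,interpolation=cv2.INTER_CUBIC) for x,y in[(100,203),(203,145)]]
cv2.imwrite("pics/frz.png",np.hstack(c))
```

```text
(no output)
```

View pics/sqz.png

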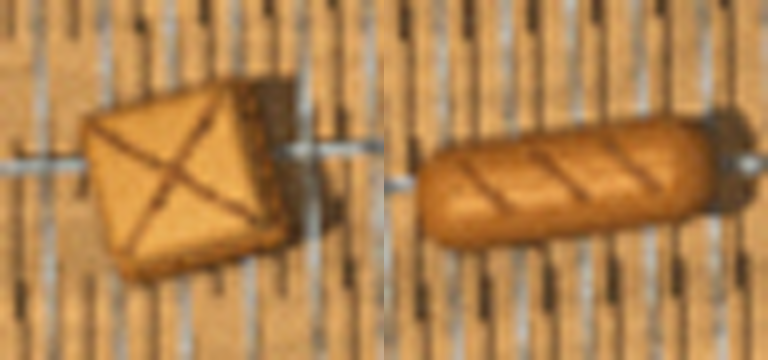

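View pics/frz.png

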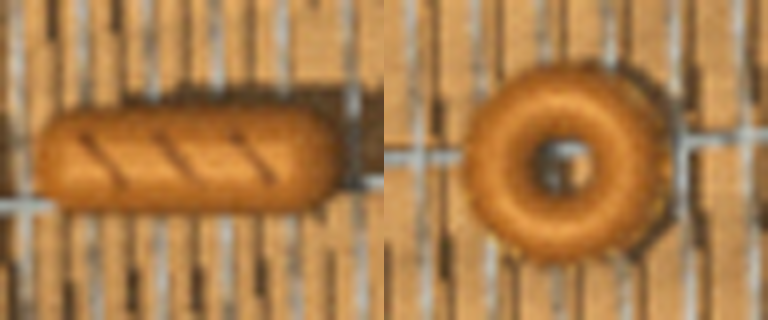

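Things that could be taken for the wanted ones, in top-picture pixels:
- **Ring:** the orange one on the rack at (226,165) is the target. The blue (296,260) and green (361,260) rings and the tray rings (372,121) and (372,149) are not.
- **Square:** the one on the rack at (125,172) is the target. The tray squares (429,125) and (430,153) are not.
- **Fingers:** the two on the rack at (173,168) and (123,223) are the targets. The tray fingers (310,126) and (310,154) and the 15 on the dark baking sheet are not.
- **Buns:** (177,220) and (226,215) stay where they are.

The close crops agree: the chosen ring is brown with a hole, and the square carries the diagonal cross and is turned about 15°. I take finger f1 first.

```bash
python3 -m inch '[[[0,0,0,0,0,0.042,0.15],[0,0,0,0,0,0.042,0.15],[0,0,0,0,0,0.042,0.15],[0,0,0,0,0,0.042,0.15],[0,0,0,0,0,0.042,0.15],[0,0,0,0,0,0.042,0.15],[0,0,0,0,0,0.042,0.15],[0,0,0,0,0,0.042,0.15],[0,0,0,0,0,0,0.15],[0,0,0,0,0,0,0.15]]]' 15
cat > go.py <<'E'
import sys
from h import *
x,y,z,psi=map(float,sys.argv[1:5]); s=get_state()
from scipy.spatial.transform import Rotation as Ro
R=Ro.from_euler('xyz',s['ee_rot']).as_matrix()
d=R.T@(np.array([x,y,z])-s['eef_pos'])
a=(psi-np.degrees(s['ee_rot'][2])+180)%360-180
print('t',round(s['t'],2),'pos',s['eef_pos'].round(4),'yaw',np.degrees(s['ee_rot'])[[0,1,2]].round(2),'w',round(s['width'],4),'F',s['force'].round(1))
print('tool shift norm',(d/.5).round(4),'turn z norm (do after)',round(-a/180,4))
E
python3 go.py .587 .2535 .19 -83
```

```text
t: 1.1
eef_pos: [0.2596, 0.6229, 0.1921]
ee_rot: [3.141, -0.001, -1.447]
force: [0.2, 0.1, 0.1]
width: 0.0745
t 1.1 pos [0.2596 0.6229 0.1921] yaw [ 1.7999e+02 -3.0000e-02 -8.2890e+01] w 0.0745 F [0.2 0.1 0.1]
tool shift norm [ 0.8142 -0.5583  0.0045] turn z norm (do after) 0.0006
```

```bash
python3 -m inch '[[[0.068,-0.0465,0,0,0,0,0.2],[0.068,-0.0465,0,0,0,0,0.2],[0.068,-0.0465,0,0,0,0,0.2],[0.068,-0.0465,0,0,0,0,0.2],[0.068,-0.0465,0,0,0,0,0.2],[0.068,-0.0465,0,0,0,0,0.2],[0.068,-0.0465,0,0,0,0,0.2],[0.068,-0.0465,0,0,0,0,0.2],[0.068,-0.0465,0,0,0,0,0.2],[0.068,-0.0465,0,0,0,0,0.2],[0.068,-0.0465,0,0,0,0,0.2],[0.068,-0.0465,0,0,0,0,0.2],[0,0,0,0,0,0,0.2],[0,0,0,0,0,0,0.2]]]'
python3 go.py .587 .2535 .028 -83
```

```text
t: 2.5
eef_pos: [0.5861, 0.2504, 0.1921]
ee_rot: [3.141, -0.0, -1.45]
force: [-0.7, 0.6, -0.2]
width: 0.0703
t 2.5 pos [0.5861 0.2504 0.1921] yaw [ 1.7997e+02 -1.0000e-02 -8.3080e+01] w 0.0703 F [-0.7  0.6 -0.2]
tool shift norm [-0.006  -0.0028  0.3281] turn z norm (do after) -0.0005
```

```bash
python3 -m inch '[[[-0.006,-0.003,0.06,0,0,0,0.2],[0,0,0.08,0,0,0,0.2],[0,0,0.06,0,0,0,0.2],[0,0,0.03,0,0,0,0.2],[0,0,0,0,0,0,0.2]]]'
cat > pic.py <<'E'
import sys
from h import *
n,out,x,y,w,h,k=sys.argv[1],sys.argv[2],*map(int,sys.argv[3:8])
a=grab_frame(n)
cv2.imwrite(f'pics/{out}.png',cv2.resize(a[y:y+h,x:x+w],None,fx=k,fy=k,interpolation=cv2.INTER_CUBIC))
E
python3 pic.py scene s1 300 130 180 140 4
python3 go.py .587 .2535 .028 -83
```

```text
t: 3.0
eef_pos: [0.5845, 0.2547, 0.0748]
ee_rot: [3.137, -0.002, -1.448]
force: [-0.1, -0.2, 0.1]
width: 0.07
t 3.05 pos [0.5858 0.2552 0.0768] yaw [ 1.7991e+02 -7.0000e-02 -8.2940e+01] w 0.0699 F [-0.3  0.2  0. ]
tool shift norm [ 0.0036 -0.0022  0.0975] turn z norm (do after) 0.0003
```

View pics/s1.png

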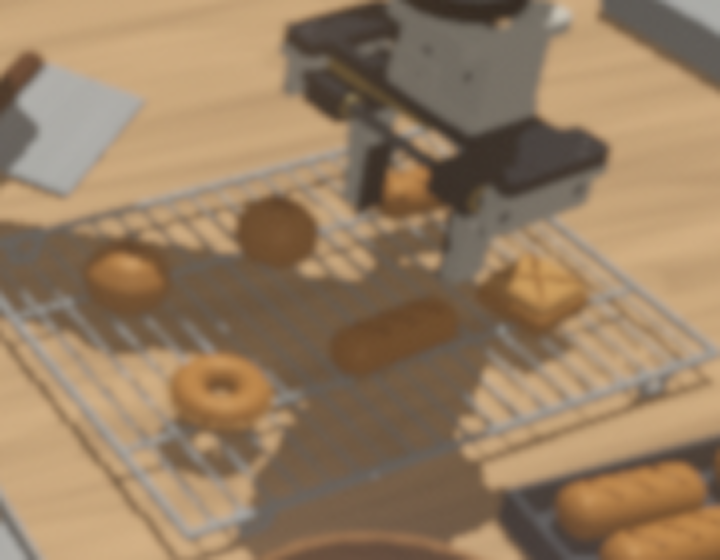

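Run:
```python
from h import *
p=get_state()['eef_pos']
for X in (p,[.587,.2535,.037],[.592,.1277,.033],[.5787,.3669,.046],[.54,.25,.08],[.62,.25,.08]):
    q=proj('scene',X); print(X,q.round(1),((q-[300,130])*4).round(0))
```

```text
[0.58577303 0.25521149 0.076772  ] [400.1 200. ] [400. 280.]
[0.587, 0.2535, 0.037] [397.2 213.3] [389. 333.]
[0.592, 0.1277, 0.033] [353.8 227.7] [215. 391.]
[0.5787, 0.3669, 0.046] [433.  198.6] [532. 274.]
[0.54, 0.25, 0.08] [388.3 189.3] [353. 237.]
[0.62, 0.25, 0.08] [406.6 207.5] [426. 310.]
```

```bash
python3 pic.py top t1 90 90 180 140 4
python3 - <<'E'
from h import *
s=get_state();p=s['eef_pos'];psi=s['ee_rot'][2]; print(p)
y=np.array([np.sin(psi),-np.cos(psi),0])
for z in (0,.019,.04,.066):
  for o in(-.056,-.035,.035,.056):
    X=p+y*o+[0,0,z]
    print(z,o,((proj('scene',X)-[300,130])*4).round(0),((proj('top',X)-[90,90])*4).round(0))
E
```

```text
[0.58666978 0.25559634 0.07805578]
0 -0.056 [465. 329.] [302. 208.]
0 -0.035 [441. 310.] [307. 243.]
0 0.035 [365. 250.] [323. 362.]
0 0.056 [343. 232.] [327. 397.]
0.019 -0.056 [471. 304.] [295. 202.]
0.019 -0.035 [447. 285.] [300. 238.]
0.019 0.035 [370. 225.] [316. 358.]
0.019 0.056 [348. 207.] [321. 394.]
0.04 -0.056 [478. 275.] [287. 194.]
0.04 -0.035 [453. 256.] [292. 231.]
0.04 0.035 [375. 196.] [308. 353.]
0.04 0.056 [353. 179.] [313. 390.]
0.066 -0.056 [487. 238.] [277. 185.]
0.066 -0.035 [461. 219.] [282. 223.]
0.066 0.035 [382. 161.] [299. 348.]
0.066 0.056 [359. 144.] [304. 385.]
```

View pics/t1.png

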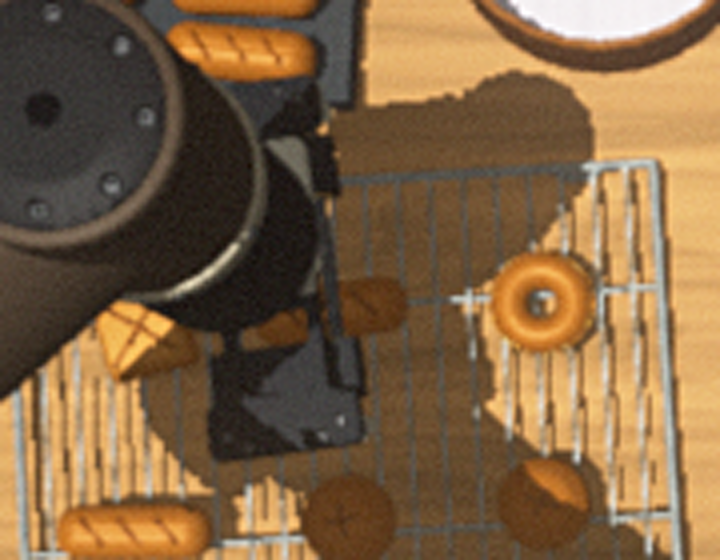

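```bash
python3 -m inch '[[[0.003,-0.001,0.05,0,0,0,0.35],[0,0,0.03,0,0,0,0.4],[0,0,0.01,0,0,0,0.45],[0,0,0,0,0,0,0.45],[0,0,0,0,0,0,0.45],[0,0,0,0,0,0,0.45]]]'
python3 pic.py scene s2 330 130 140 110 5; python3 go.py .587 .2535 .028 -83;python3 - <<'E'
from h import *
s=get_state();p=s['eef_pos'];psi=s['ee_rot'][2]; w=s['width']/2
y=np.array([np.sin(psi),-np.cos(psi),0])
for z in (0,.019):
  for o in(-w,w):
    print(z,o,((proj('scene',p+y*o+[0,0,z])-[330,130])*5).round(0))
E
```

```text
t: 3.7
eef_pos: [0.5881, 0.2539, 0.0339]
ee_rot: [-3.14, 0.001, -1.45]
force: [0.4, -0.8, -0.6]
width: 0.048
t 3.75 pos [0.5881 0.2537 0.0337] yaw [-1.7991e+02  5.0000e-02 -8.3080e+01] w 0.0482 F [ 0.1 -0.2 -0.4]
tool shift norm [0.0002 0.0022 0.0113] turn z norm (do after) -0.0005
0 -0.0240972758909381 [368. 450.]
0 0.0240972758909381 [305. 396.]
0.019 -0.0240972758909381 [375. 419.]
0.019 0.0240972758909381 [311. 367.]
```

View pics/s2.png

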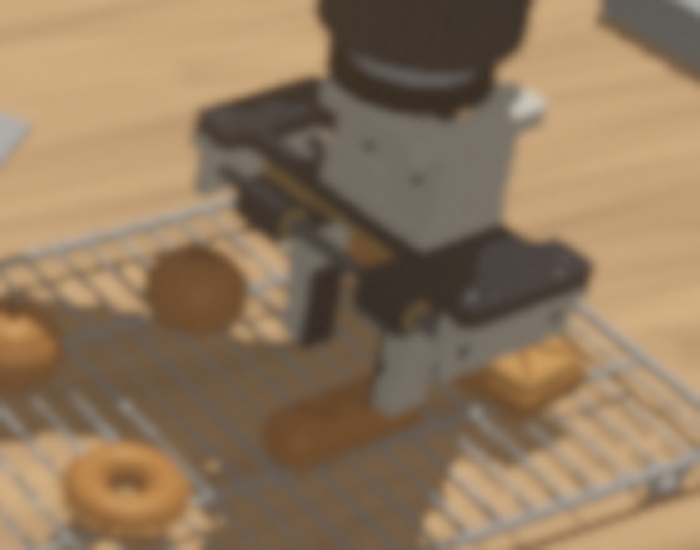

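Run:
```python
from h import *
s=get_state();p=s['eef_pos'];psi=s['ee_rot'][2]; w=s['width']/2
y=np.array([np.sin(psi),-np.cos(psi),0]);x=np.array([np.cos(psi),np.sin(psi),0])
pr=lambda o,a,z:((proj('scene',p+y*o+x*a+[0,0,z])-[330,130])*5).round(0)
for z in (.066,.086,.1):
  for o in(-.0965,.0965):
    for a in (-.039,.039): print(z,o,a,pr(o,a,z))
print('finger')
for z in (0,.01,.02,.03):
  for o in (-w,-w-.021,w,w+.021):
    print(z,o,pr(o,-.0095,z),pr(o,.0095,z))
```

```text
0.066 -0.0965 -0.039 [562. 400.]
0.066 -0.0965 0.039 [435. 452.]
0.066 0.0965 -0.039 [292. 198.]
0.066 0.0965 0.039 [172. 238.]
0.086 -0.0965 -0.039 [571. 366.]
0.086 -0.0965 0.039 [444. 416.]
0.086 0.0965 -0.039 [298. 165.]
0.086 0.0965 0.039 [176. 204.]
0.1 -0.0965 -0.039 [578. 341.]
0.1 -0.0965 0.039 [450. 391.]
0.1 0.0965 -0.039 [302. 142.]
0.1 0.0965 0.039 [180. 181.]
finger
0 -0.0240972758909381 [383. 444.] [354. 455.]
0 -0.0450972758909381 [412. 468.] [382. 480.]
0 0.0240972758909381 [320. 391.] [290. 402.]
0 0.0450972758909381 [293. 369.] [264. 380.]
0.01 -0.0240972758909381 [387. 428.] [357. 440.]
0.01 -0.0450972758909381 [416. 452.] [386. 464.]
0.01 0.0240972758909381 [323. 375.] [293. 386.]
0.01 0.0450972758909381 [296. 353.] [267. 364.]
0.02 -0.0240972758909381 [390. 412.] [361. 423.]
0.02 -0.0450972758909381 [420. 436.] [390. 448.]
0.02 0.0240972758909381 [326. 360.] [296. 370.]
0.02 0.0450972758909381 [299. 338.] [270. 348.]
0.03 -0.0240972758909381 [394. 396.] [364. 407.]
0.03 -0.0450972758909381 [423. 419.] [393. 431.]
0.03 0.0240972758909381 [329. 344.] [300. 354.]
0.03 0.0450972758909381 [302. 322.] [272. 332.]
```

Run:
```python
from h import *
a=grab_frame('scene')[180:230,378:428]
b=cv2.resize(a,None,fx=12,fy=12,interpolation=cv2.INTER_CUBIC); b=cv2.convertScaleAbs(b,alpha=1.6)
cv2.imwrite('pics/s3.png',b)
```

```text
(no output)
```

View pics/s3.png

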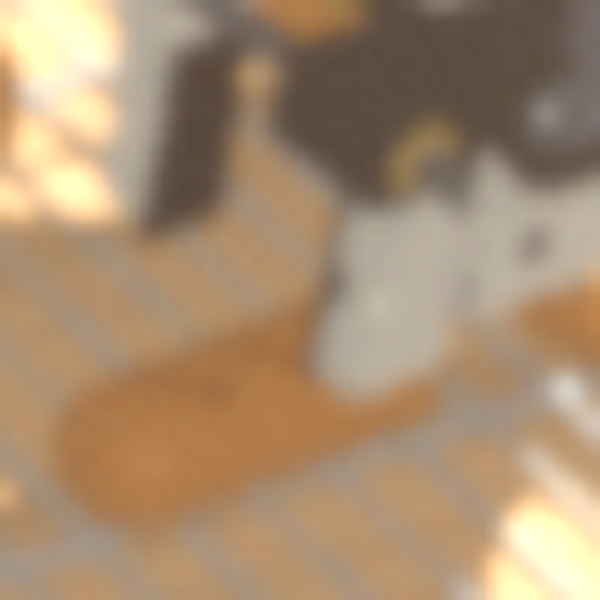

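```bash
python3 -m inch '[[[0,0,0.01,0,0,0,0.4],[0,0,0,0,0,0,0.4]]]'
python3 -m inch '[[[0,0,0.01,0,0,0,0.4],[0,0,0,0,0,0,0.4]]]'
python3 - <<'E'
from h import *
a=grab_frame('scene')[180:230,378:428]
b=cv2.resize(a,None,fx=12,fy=12,interpolation=cv2.INTER_CUBIC); b=cv2.convertScaleAbs(b,alpha=1.6)
cv2.imwrite('pics/s4.png',b)
E
```

```text
t: 4.0
eef_pos: [0.587, 0.253, 0.0269]
ee_rot: [3.141, -0.0, -1.451]
force: [-0.6, -1.0, 0.2]
width: 0.0526
t: 4.2
eef_pos: [0.587, 0.2529, 0.0216]
ee_rot: [3.14, -0.001, -1.451]
force: [0.0, -0.5, 0.2]
width: 0.0527
```

View pics/s4.png

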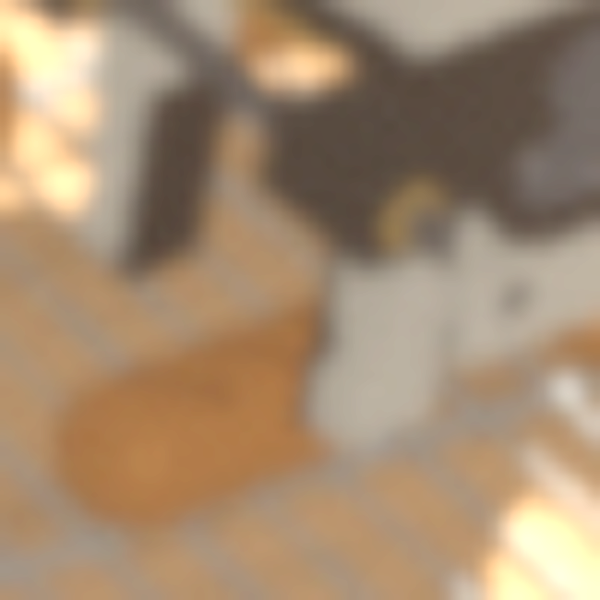

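```bash
python3 -m inch '[[[0,0,0.008,0,0,0,0.4],[0,0,0,0,0,0,0.4]]]'
python3 -m inch '[[[0,0,0.008,0,0,0,0.4],[0,0,0,0,0,0,0.4]]]'
python3 - <<'E'
from h import *
a=grab_frame('scene')[180:230,378:428]
b=cv2.resize(a,None,fx=12,fy=12,interpolation=cv2.INTER_CUBIC); b=cv2.convertScaleAbs(b,alpha=1.6)
cv2.imwrite('pics/s5.png',b)
E
```

```text
t: 4.45
eef_pos: [0.5871, 0.2531, 0.0178]
ee_rot: [3.141, -0.0, -1.45]
force: [-0.0, -0.0, 0.4]
width: 0.0524
t: 4.65
eef_pos: [0.5871, 0.2531, 0.0139]
ee_rot: [3.141, -0.0, -1.451]
force: [0.5, -0.2, -0.6]
width: 0.0523
```

View pics/s5.png

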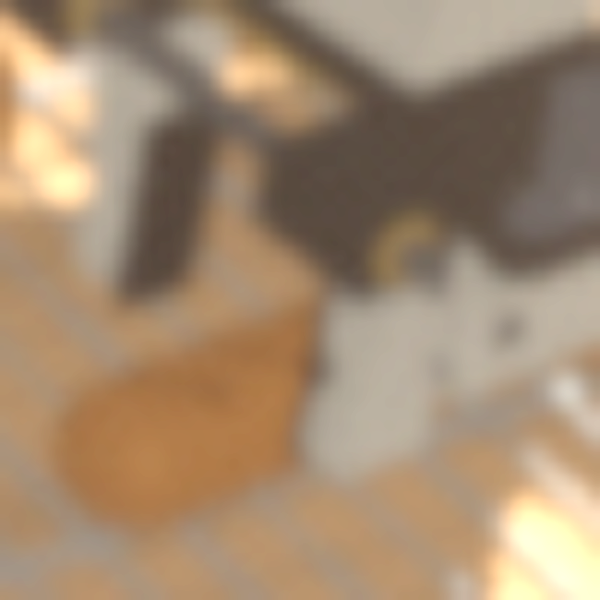

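Run:
```python
from h import *
s=get_state();p=s['eef_pos'];psi=s['ee_rot'][2]; w=s['width']/2
y=np.array([np.sin(psi),-np.cos(psi),0]);x=np.array([np.cos(psi),np.sin(psi),0])
pr=lambda o,a,z:((proj('scene',p+y*o+x*a+[0,0,z-p[2]])-[378,180])*12).round(0)
for z in (.015,.025,.035,.045): print(z,pr(-w,.0095,z),pr(-w,-.0095,z),pr(-w-.012,.0095,z),'far',pr(w,.0095,z),pr(w,-.0095,z))
```

```text
0.015 [260. 567.] [330. 539.] [299. 601.] far [ 96. 427.] [166. 400.]
0.025 [268. 530.] [339. 502.] [307. 563.] far [103. 390.] [173. 363.]
0.035 [276. 492.] [347. 464.] [315. 525.] far [110. 352.] [180. 326.]
0.045 [285. 454.] [356. 426.] [324. 487.] far [118. 315.] [188. 289.]
```

```bash
python3 -m inch '[[[0,0,0.01,0,0,0,0.4],[0,0,0,0,0,0,0.4]]]'
python3 -m inch '[[[0,0,0.01,0,0,0,0.4],[0,0,0,0,0,0,0.4]]]'
python3 -m inch '[[[0,0,0.006,0,0,0,0.4],[0,0,0,0,0,0,0.4]]]'
python3 - <<'E'
from h import *
a=grab_frame('scene')[180:230,378:428]
b=cv2.resize(a,None,fx=12,fy=12,interpolation=cv2.INTER_CUBIC); b=cv2.convertScaleAbs(b,alpha=1.6)
cv2.imwrite('pics/s6.png',b)
E
```

```text
t: 4.9
eef_pos: [0.587, 0.253, 0.0088]
ee_rot: [3.141, -0.0, -1.451]
force: [0.4, 0.5, -1.4]
width: 0.0527
t: 5.1
eef_pos: [0.587, 0.253, 0.0037]
ee_rot: [3.141, -0.0, -1.451]
force: [-0.3, -0.5, -0.6]
width: 0.0524
t: 5.3
eef_pos: [0.5872, 0.2531, 0.001]
ee_rot: [3.141, -0.0, -1.45]
force: [-0.7, -0.0, 0.0]
width: 0.0524
```

View pics/s6.png

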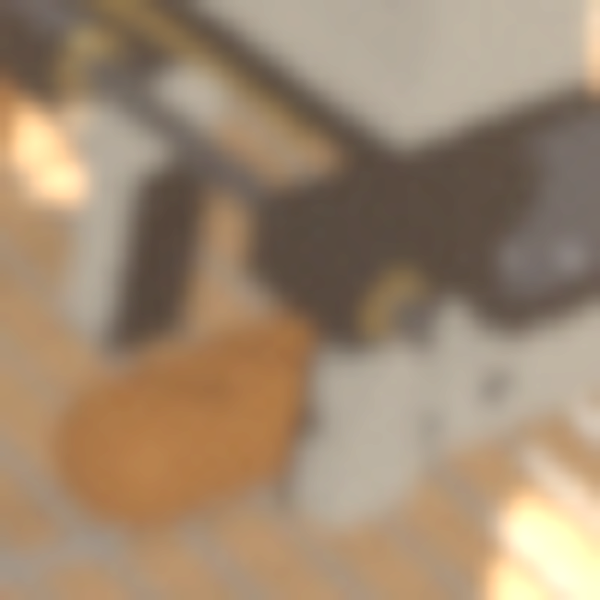

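```bash
python3 -m inch '[[[0,0,0.004,0,0,0,0.6],[0,0,0,0,0,0,0.9],[0,0,0,0,0,0,0.9],[0,0,0,0,0,0,0.9],[0,0,0,0,0,0,0.9],[0,0,0,0,0,0,0.9]]]' 15
python3 -m inch '[[[0,0,-0.005,0,0,0,0.9],[0,0,-0.02,0,0,0,0.9],[0,0,-0.04,0,0,0,0.9],[0,0,-0.04,0,0,0,0.9],[0,0,-0.04,0,0,0,0.9],[0,0,-0.04,0,0,0,0.9],[0,0,-0.02,0,0,0,0.9],[0,0,0,0,0,0,0.9]]]'
python3 pic.py scene s7 330 130 140 110 5; python3 go.py .549 -.078 .15 -90.7
```

```text
t: 5.95
eef_pos: [0.5874, 0.2533, -0.0005]
ee_rot: [-3.142, 0.0, -1.45]
force: [0.1, 0.0, -1.2]
width: 0.0342
t: 6.75
eef_pos: [0.5884, 0.2539, 0.1042]
ee_rot: [-3.138, 0.002, -1.45]
force: [-0.0, 0.8, -1.0]
width: 0.0342
t 6.8 pos [0.5876 0.2535 0.1026] yaw [-1.7994e+02  5.0000e-02 -8.3110e+01] w 0.034 F [ 0.4 -0.1 -0.4]
tool shift norm [ 0.6488  0.1561 -0.0956] turn z norm (do after) 0.0422
```

View pics/s7.png

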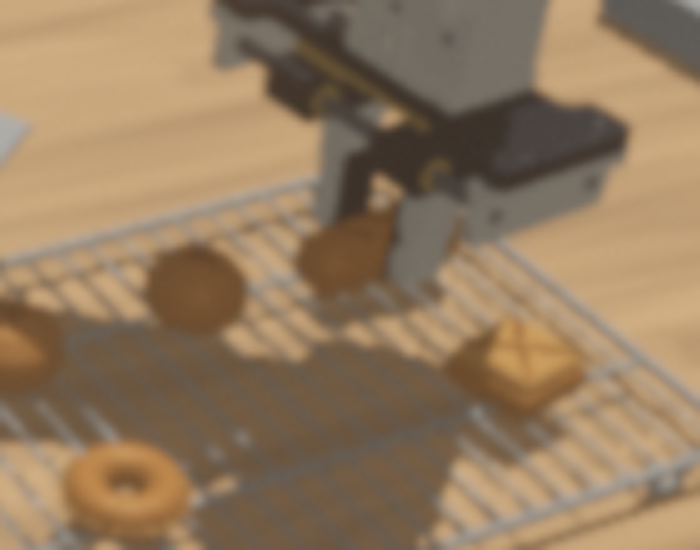

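```bash
python3 -m inch '[[[0,0,0,0,0,0.021,0.9],[0,0,0,0,0,0.021,0.9],[0.033,0.0077,0,0,0,0,0.9],[0.066,0.0077,0,0,0,0,0.9],[0.066,0.0077,0,0,0,0,0.9],[0.066,0.0077,0,0,0,0,0.9],[0.066,0.0077,0,0,0,0,0.9],[0.066,0.0077,0,0,0,0,0.9],[0.066,0.0077,0,0,0,0,0.9],[0.066,0.0077,0,0,0,0,0.9],[0.066,0.0077,0,0,0,0,0.9],[0.066,0.0077,0,0,0,0,0.9],[0.033,0,0,0,0,0,0.9],[0,0,0,0,0,0,0.9],[0,0,0,0,0,0,0.9]]]'
python3 go.py .545 -.076 -.018 -90.7
```

```text
t: 8.3
eef_pos: [0.5443, -0.0768, 0.1013]
ee_rot: [3.14, -0.0, -1.583]
force: [-0.5, -0.1, 0.6]
width: 0.034
t 8.3 pos [ 0.5443 -0.0768  0.1013] yaw [179.94  -0.   -90.71] w 0.034 F [-0.5 -0.1  0.6]
tool shift norm [-0.0017 -0.0016  0.2386] turn z norm (do after) -0.0
```

Great. Lower to just above the floor and look.

```bash
python3 -m inch '[[[-0.0015,-0.0015,0.03,0,0,0,0.9],[0,0,0.06,0,0,0,0.9],[0,0,0.06,0,0,0,0.9],[0,0,0.04,0,0,0,0.9],[0,0,0.02,0,0,0,0.9],[0,0,0.014,0,0,0,0.9],[0,0,0,0,0,0,0.9],[0,0,0,0,0,0,0.9]]]'
python3 pic.py scene s8 220 170 140 110 5; python3 go.py .545 -.076 -.0195 -90.7
```

```text
t: 9.1
eef_pos: [0.5466, -0.0753, -0.0093]
ee_rot: [-3.14, 0.0, -1.582]
force: [-0.3, -0.3, -0.2]
width: 0.0338
t 9.15 pos [ 0.5467 -0.0753 -0.0091] yaw [-1.7991e+02  1.0000e-02 -9.0640e+01] w 0.0339 F [ 0.  -0.4 -0. ]
tool shift norm [0.0014 0.0035 0.0208] turn z norm (do after) 0.0004
```

View pics/s8.png

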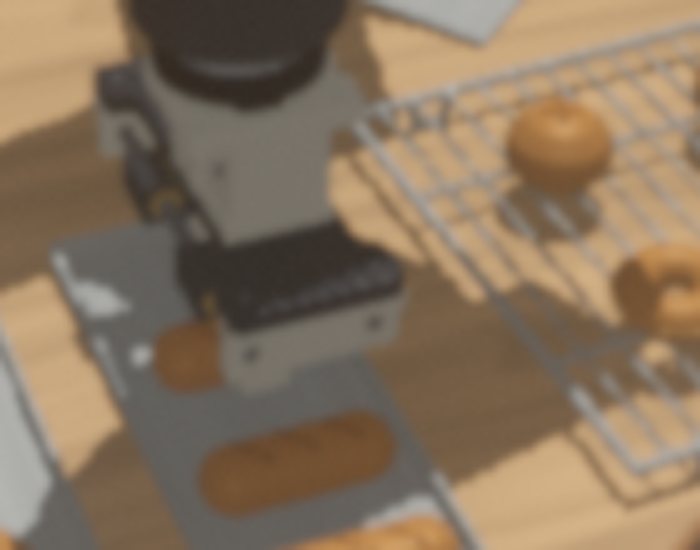

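```bash
python3 -m inch '[[[0.001,0.003,0.01,0,0,0,0.9],[0,0,0.006,0,0,0,0.9],[0,0,0,0,0,0,0.9]]]'
python3 -m inch '[[[0,0,0.003,0,0,0,0.9],[0,0,0,0,0,0,0.9]]]'; python3 go.py .545 -.076 -.0195 -90.7
```

```text
t: 9.45
eef_pos: [0.544, -0.0761, -0.0183]
ee_rot: [3.141, 0.0, -1.583]
force: [0.1, -0.8, -0.6]
width: 0.0338
t: 9.65
eef_pos: [0.5444, -0.0761, -0.0196]
ee_rot: [-3.142, -0.0, -1.582]
force: [1.0, -0.4, 0.2]
width: 0.0339
t 9.65 pos [ 0.5444 -0.0761 -0.0196] yaw [-180.     -0.    -90.66] w 0.0339 F [ 1.  -0.4  0.2]
tool shift norm [-0.0001 -0.0011 -0.0001] turn z norm (do after) 0.0002
```

```bash
for i in 1 2; do python3 -m inch '[[[0,0,0.002,0,0,0,0.9],[0,0,0,0,0,0,0.9]]]' | grep -E 'eef|force'; done
```

```text
eef_pos: [0.5445, -0.0761, -0.0196]
force: [-3.5, 1.2, 10.5]
eef_pos: [0.5445, -0.0761, -0.0199]
force: [-5.9, 0.3, 18.7]
```

Contact. Ease off slightly, open a little, rise.

```bash
python3 -m inch '[[[0,0,-0.003,0,0,0,0.9],[0,0,0,0,0,0,0.55],[0,0,0,0,0,0,0.48],[0,0,0,0,0,0,0.48],[0,0,0,0,0,0,0.48],[0,0,0,0,0,0,0.48]]]'
python3 -m inch '[[[0,0,-0.01,0,0,0,0.48],[0,0,-0.03,0,0,0,0.48],[0,0,-0.06,0,0,0,0.48],[0,0,-0.08,0,0,0,0.48],[0,0,-0.06,0,0,0,0.48],[0,0,0,0,0,0,0.4]]]'
python3 go.py .4578 .3721 .1 -91
```

```text
t: 10.65
eef_pos: [0.5443, -0.076, -0.0202]
ee_rot: [3.141, -0.0, -1.582]
force: [0.6, 0.8, -0.1]
width: 0.0457
t: 11.25
eef_pos: [0.5475, -0.0758, 0.1051]
ee_rot: [-3.133, 0.001, -1.581]
force: [0.4, 0.2, 0.2]
width: 0.0493
t 11.25 pos [ 0.5475 -0.0758  0.1051] yaw [-1.7953e+02  4.0000e-02 -9.0610e+01] w 0.0493 F [0.4 0.2 0.2]
tool shift norm [-0.8939  0.1891  0.0092] turn z norm (do after) 0.0022
```

```bash
python3 -m inch '[[[-0.0745,0.0158,0,0,0,0,0.38],[-0.0745,0.0158,0,0,0,0,0.38],[-0.0745,0.0158,0,0,0,0,0.38],[-0.0745,0.0158,0,0,0,0,0.38],[-0.0745,0.0158,0,0,0,0,0.38],[-0.0745,0.0158,0,0,0,0,0.38],[-0.0745,0.0158,0,0,0,0,0.38],[-0.0745,0.0158,0,0,0,0,0.38],[-0.0745,0.0158,0,0,0,0,0.38],[-0.0745,0.0158,0,0,0,0,0.38],[-0.0745,0.0158,0,0,0,0,0.38],[-0.0745,0.0158,0,0,0,0,0.38],[0,0,0,0,0,0,0.38],[0,0,0,0,0,0,0.38]]]'
python3 pic.py top t2 280 100 180 140 4
python3 go.py .4578 .3721 -.001 -91
```

```text
t: 12.65
eef_pos: [0.4541, 0.3725, 0.0993]
ee_rot: [3.141, -0.001, -1.581]
force: [0.2, -0.3, -0.2]
width: 0.0543
t 12.7 pos [0.4542 0.3717 0.0994] yaw [ 1.7996e+02 -5.0000e-02 -9.0630e+01] w 0.0543 F [ 0.5 -1.  -0.1]
tool shift norm [-0.0011 -0.0073  0.2009] turn z norm (do after) 0.0021
```

View pics/t2.png

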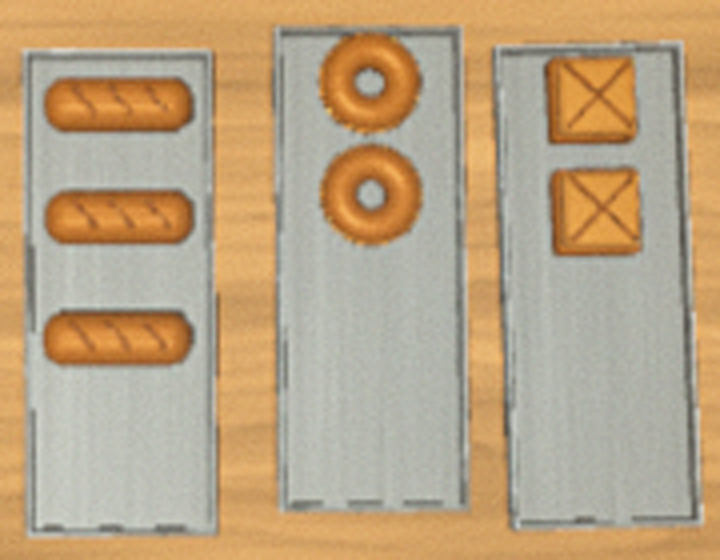

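The first finger lies square in its tray at crop (118,337), in line with its neighbours and with a clear gap. Next is the second finger.

```bash
python3 -m inch '[[[-0.001,-0.0073,0.03,0,0,0.002,0.35],[0,0,0.05,0,0,0,0.35],[0,0,0.05,0,0,0,0.35],[0,0,0.03,0,0,0,0.35],[0,0,0.01,0,0,0,0.35],[0,0,0,0,0,0,0.35],[0,0,0,0,0,0,0.35]]]'
python3 pic.py scene s9 350 130 140 110 5
python3 go.py .4578 .3721 -.001 -91
```

```text
t: 13.4
eef_pos: [0.459, 0.3726, 0.0159]
ee_rot: [-3.141, 0.001, -1.589]
force: [0.8, 0.2, 0.3]
width: 0.0566
t 13.45 pos [0.459  0.3728 0.0161] yaw [-1.7994e+02  8.0000e-02 -9.1030e+01] w 0.0571 F [ 0.   0.1 -0.2]
tool shift norm [0.0015 0.0024 0.0342] turn z norm (do after) -0.0002
```

View pics/s9.png

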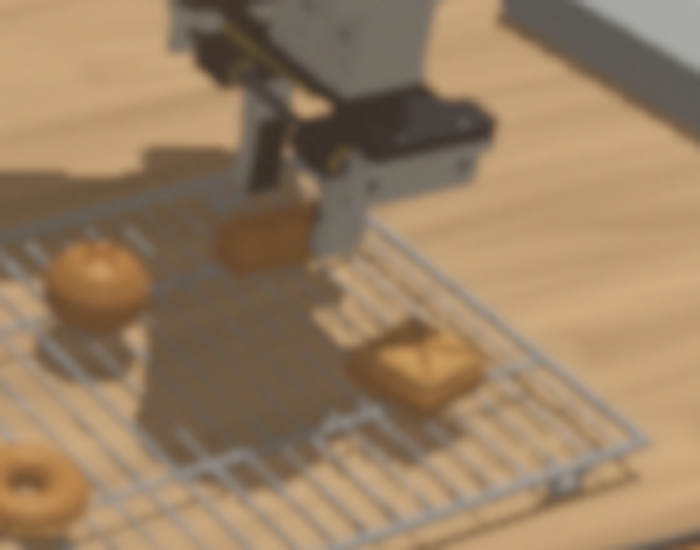

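```bash
python3 -m inch '[[[0.001,0.002,0.015,0,0,0,0.35],[0,0,0.012,0,0,0,0.35],[0,0,0.006,0,0,0,0.35],[0,0,0,0,0,0,0.35],[0,0,0,0,0,0,0.9],[0,0,0,0,0,0,0.9],[0,0,0,0,0,0,0.9],[0,0,0,0,0,0,0.9],[0,0,0,0,0,0,0.9]]]'
python3 -m inch '[[[0,0,-0.005,0,0,0,0.9],[0,0,-0.02,0,0,0,0.9],[0,0,-0.04,0,0,0,0.9],[0,0,-0.04,0,0,0,0.9],[0,0,-0.04,0,0,0,0.9],[0,0,-0.04,0,0,0,0.9],[0,0,-0.02,0,0,0,0.9],[0,0,0,0,0,0,0.9],[0,0,0,0,0,0,0.9]]]'
python3 go.py .4755 -.0755 .1 -90.7
```

```text
t: 14.35
eef_pos: [0.4575, 0.3721, -0.0014]
ee_rot: [-3.141, 0.0, -1.589]
force: [0.1, 0.1, 0.9]
width: 0.0337
t: 15.25
eef_pos: [0.457, 0.3718, 0.1006]
ee_rot: [3.141, -0.0, -1.589]
force: [-0.5, 0.6, -1.8]
width: 0.034
t 15.25 pos [0.457  0.3718 0.1006] yaw [179.97  -0.   -91.03] w 0.034 F [-0.5  0.6 -1.8]
tool shift norm [ 0.8937 -0.053   0.0012] turn z norm (do after) -0.0019
```

```bash
python3 -m inch '[[[0.034,-0.004,0,0,0,0,0.9],[0.0688,-0.0041,0,0,0,0,0.9],[0.0688,-0.0041,0,0,0,0,0.9],[0.0688,-0.0041,0,0,0,0,0.9],[0.0688,-0.0041,0,0,0,0,0.9],[0.0688,-0.0041,0,0,0,0,0.9],[0.0688,-0.0041,0,0,0,0,0.9],[0.0688,-0.0041,0,0,0,0,0.9],[0.0688,-0.0041,0,0,0,0,0.9],[0.0688,-0.0041,0,0,0,0,0.9],[0.0688,-0.0041,0,0,0,0,0.9],[0.0688,-0.0041,0,0,0,0,0.9],[0.0688,-0.0041,0,0,0,0,0.9],[0.034,-0.004,0,0,0,0,0.9],[0,0,0,0,0,0,0.9],[0,0,0,0,0,0,0.9]]]'
python3 go.py .4755 -.0755 -.0195 -90.7
```

```text
t: 16.85
eef_pos: [0.4771, -0.0759, 0.1001]
ee_rot: [3.14, -0.0, -1.59]
force: [-0.4, -0.6, -1.6]
width: 0.034
t 16.85 pos [ 0.4771 -0.0759  0.1001] yaw [ 1.7991e+02 -1.0000e-02 -9.1120e+01] w 0.034 F [-0.4 -0.6 -1.6]
tool shift norm [-0.0008  0.0027  0.2393] turn z norm (do after) -0.0023
```

```bash
python3 -m inch '[[[-0.001,0.002,0.03,0,0,-0.002,0.9],[0,0,0.06,0,0,0,0.9],[0,0,0.06,0,0,0,0.9],[0,0,0.04,0,0,0,0.9],[0,0,0.02,0,0,0,0.9],[0,0,0.014,0,0,0,0.9],[0,0,0.006,0,0,0,0.9],[0,0,0,0,0,0,0.9],[0,0,0,0,0,0,0.9]]]'
python3 -m inch '[[[0,0,0.003,0,0,0,0.9],[0,0,0,0,0,0,0.9]]]'; python3 go.py .4755 -.0755 -.0195 -90.7
```

```text
t: 17.75
eef_pos: [0.4777, -0.0745, -0.0133]
ee_rot: [-3.14, 0.0, -1.582]
force: [0.3, 0.2, -1.0]
width: 0.034
t: 17.95
eef_pos: [0.4773, -0.0747, -0.0152]
ee_rot: [-3.141, 0.0, -1.582]
force: [-0.4, 0.3, -0.8]
width: 0.0335
t 17.95 pos [ 0.4773 -0.0747 -0.0152] yaw [-1.7995e+02  1.0000e-02 -9.0670e+01] w 0.0335 F [-0.4  0.3 -0.8]
tool shift norm [0.0017 0.0035 0.0086] turn z norm (do after) 0.0002
```

```bash
python3 -m inch '[[[0.001,0.003,0.006,0,0,0,0.9],[0,0,0,0,0,0,0.9]]]'; for i in 1 2; do python3 -m inch '[[[0,0,0.002,0,0,0,0.9],[0,0,0,0,0,0,0.9]]]' | grep -E 'eef|force'; done
```

```text
t: 18.15
eef_pos: [0.4751, -0.0753, -0.0188]
ee_rot: [3.141, 0.0, -1.583]
force: [-0.7, -0.6, -1.1]
width: 0.0337
eef_pos: [0.4755, -0.0752, -0.0197]
force: [-0.5, 0.7, -1.1]
eef_pos: [0.4757, -0.0752, -0.0204]
force: [-1.2, 0.5, 2.1]
```

```bash
python3 -m inch '[[[0,0,0,0,0,0,0.55],[0,0,0,0,0,0,0.48],[0,0,0,0,0,0,0.48],[0,0,0,0,0,0,0.48],[0,0,0,0,0,0,0.48]]]'
python3 -m inch '[[[0,0,-0.01,0,0,0,0.48],[0,0,-0.03,0,0,0,0.48],[0,0,-0.06,0,0,0,0.48],[0,0,-0.08,0,0,0,0.48],[0,0,-0.06,0,0,0,0.3],[0,0,0,0,0,0,0.15],[0,0,0,0,0,0,0.15]]]'
python3 go.py .592 .1277 .1 -90
```

```text
t: 19.05
eef_pos: [0.4755, -0.0752, -0.0206]
ee_rot: [-3.142, 0.0, -1.582]
force: [-0.2, -0.8, -0.2]
width: 0.0458
t: 19.75
eef_pos: [0.4759, -0.075, 0.1004]
ee_rot: [-3.139, 0.001, -1.583]
force: [0.4, 0.2, -1.1]
width: 0.0638
t 19.75 pos [ 0.4759 -0.075   0.1004] yaw [-1.7988e+02  5.0000e-02 -9.0670e+01] w 0.0638 F [ 0.4  0.2 -1.1]
tool shift norm [-0.4081 -0.2275  0.0016] turn z norm (do after) -0.0037
```

```bash
python3 -m inch '[[[-0.0583,-0.0325,0,0,0,0,0.04],[-0.0583,-0.0325,0,0,0,0,0.04],[-0.0583,-0.0325,0,0,0,0,0.04],[-0.0583,-0.0325,0,0,0,0,0.04],[-0.0583,-0.0325,0,0,0,0,0.04],[-0.0583,-0.0325,0,0,0,0,0.04],[-0.0583,-0.0325,0,0,0,0,0.04],[0,0,0,0,0,-0.003,0.04],[0,0,0,0,0,0,0.04]]]'
python3 go.py .592 .1277 .02 -90; python3 pic.py top t3 280 100 180 140 4
```

```text
t: 20.65
eef_pos: [0.5907, 0.1276, 0.0976]
ee_rot: [3.139, -0.001, -1.572]
force: [-0.6, -0.8, -0.1]
width: 0.0841
t 20.65 pos [0.5907 0.1276 0.0976] yaw [ 1.7983e+02 -8.0000e-02 -9.0060e+01] w 0.0841 F [-0.6 -0.8 -0.1]
tool shift norm [-0.0004 -0.0031  0.1552] turn z norm (do after) -0.0003
```

View pics/t3.png

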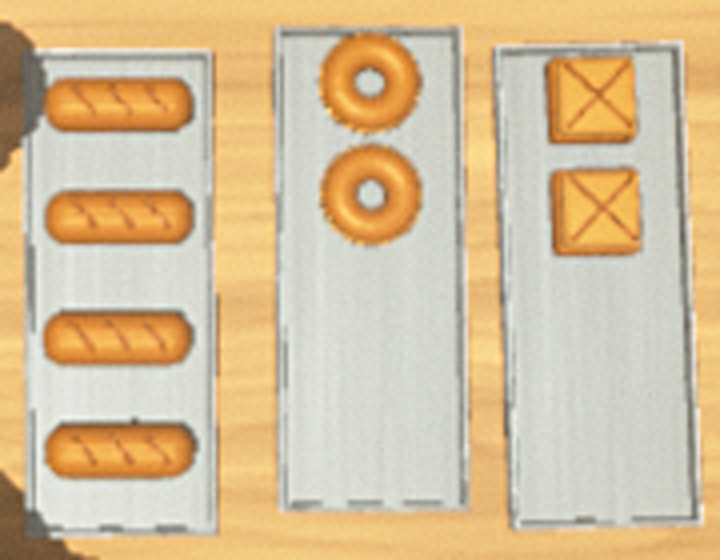

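Both fingers now lie neatly in their tray, the second at crop (120,450). Next is the ring.

```bash
python3 -m inch '[[[0,-0.003,0.03,0,0,0,0.04],[0,0,0.05,0,0,0,0.04],[0,0,0.045,0,0,0,0.04],[0,0,0.02,0,0,0,0.04],[0,0,0,0,0,0,0.04],[0,0,0,0,0,0,0.04]]]'
python3 pic.py scene s10 310 160 120 100 6
python3 go.py .592 .1277 -.004 -90
```

```text
t: 21.3
eef_pos: [0.5934, 0.1272, 0.0277]
ee_rot: [-3.141, -0.0, -1.573]
force: [0.7, -0.2, -0.2]
width: 0.0842
t 21.35 pos [0.5938 0.1275 0.0281] yaw [-1.7992e+02  2.0000e-02 -9.0130e+01] w 0.0841 F [ 0.5 -0.2  0.5]
tool shift norm [-0.0004  0.0036  0.0641] turn z norm (do after) -0.0007
```

View pics/s10.png

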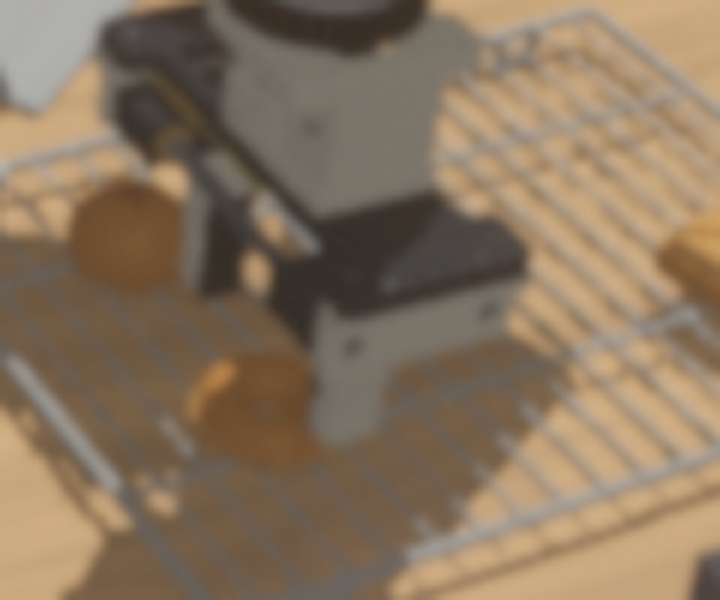

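```bash
python3 -m inch '[[[0,0.003,0.03,0,0,0,0.04],[0,0,0.022,0,0,0,0.04],[0,0,0.008,0,0,0,0.04],[0,0,0,0,0,0,0.04],[0,0,0,0,0,0,0.04]]]'
python3 pic.py scene s11 310 160 120 100 6
python3 go.py .592 .1277 -.004 -90
```

```text
t: 21.85
eef_pos: [0.592, 0.1277, -0.0026]
ee_rot: [-3.141, 0.0, -1.573]
force: [-0.0, -0.6, -0.8]
width: 0.0841
t 21.9 pos [ 0.5921  0.1277 -0.0025] yaw [-1.7996e+02  1.0000e-02 -9.0110e+01] w 0.0842 F [-0.4  0.6  0.3]
tool shift norm [0.     0.0002 0.003 ] turn z norm (do after) -0.0006
```

View pics/s11.png

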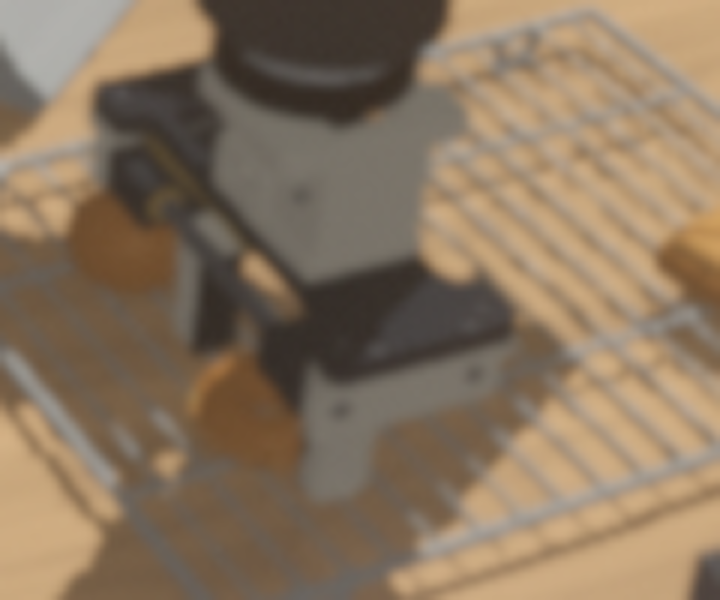

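```bash
python3 -m inch '[[[0,0,0.004,0,0,0,0.04],[0,0,0,0,0,0,0.2],[0,0,0,0,0,0,0.6],[0,0,0,0,0,0,0.6],[0,0,0,0,0,0,0.6],[0,0,0,0,0,0,0.6],[0,0,0,0,0,0,0.6]]]' 12
python3 -m inch '[[[0,0,-0.005,0,0,0,0.6],[0,0,-0.02,0,0,0,0.6],[0,0,-0.04,0,0,0,0.6],[0,0,-0.04,0,0,0,0.6],[0,0,-0.04,0,0,0,0.6],[0,0,-0.04,0,0,0,0.6],[0,0,-0.02,0,0,0,0.6],[0,0,0,0,0,0,0.6],[0,0,0,0,0,0,0.6]]]'
python3 pic.py scene s12 310 130 120 100 6
python3 go.py .531 -.2325 .1 -90.8
```

```text
t: 22.6
eef_pos: [0.5917, 0.1276, -0.0049]
ee_rot: [-3.141, 0.0, -1.573]
force: [-0.4, 0.0, 1.2]
width: 0.0604
t: 23.5
eef_pos: [0.5912, 0.1275, 0.0971]
ee_rot: [3.141, 0.0, -1.573]
force: [-0.8, 0.0, -0.6]
width: 0.061
t 23.55 pos [0.5909 0.1273 0.0965] yaw [ 1.7992e+02 -2.0000e-02 -9.0140e+01] w 0.0607 F [ 0.9  0.8 -0.6]
tool shift norm [ 0.7199  0.1182 -0.0065] turn z norm (do after) 0.0037
```

View pics/s12.png

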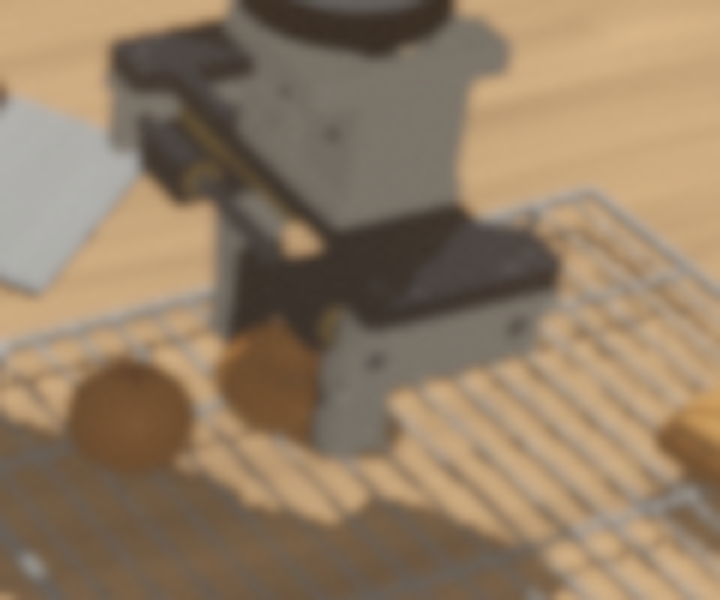

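```bash
python3 -m inch '[[[0.036,0.0059,0,0,0,0.0037,0.6],[0.072,0.0118,0,0,0,0,0.6],[0.072,0.0118,0,0,0,0,0.6],[0.072,0.0118,0,0,0,0,0.6],[0.072,0.0118,0,0,0,0,0.6],[0.072,0.0118,0,0,0,0,0.6],[0.072,0.0118,0,0,0,0,0.6],[0.072,0.0118,0,0,0,0,0.6],[0.072,0.0118,0,0,0,0,0.6],[0.072,0.0118,0,0,0,0,0.6],[0.036,0.0059,0,0,0,0,0.6],[0,0,0,0,0,0,0.6],[0,0,0,0,0,0,0.6]]]'
python3 go.py .531 -.2325 -.0225 -90.8
```

```text
t: 24.85
eef_pos: [0.5268, -0.2322, 0.0966]
ee_rot: [3.14, 0.0, -1.586]
force: [0.6, -0.9, -0.1]
width: 0.0608
t 24.85 pos [ 0.5268 -0.2322  0.0966] yaw [ 1.7991e+02  2.0000e-02 -9.0890e+01] w 0.0608 F [ 0.6 -0.9 -0.1]
tool shift norm [ 0.0006 -0.0087  0.2381] turn z norm (do after) -0.0005
```

```bash
python3 -m inch '[[[0.0006,-0.0087,0.03,0,0,0,0.6],[0,0,0.06,0,0,0,0.6],[0,0,0.06,0,0,0,0.6],[0,0,0.04,0,0,0,0.6],[0,0,0.02,0,0,0,0.6],[0,0,0.014,0,0,0,0.6],[0,0,0.006,0,0,0,0.6],[0,0,0,0,0,0,0.6],[0,0,0,0,0,0,0.6]]]'
python3 -m inch '[[[0,0,0.006,0,0,0,0.6],[0,0,0,0,0,0,0.6]]]'; python3 go.py .531 -.2325 -.024 -90.8
```

```text
t: 25.75
eef_pos: [0.5329, -0.2321, -0.0167]
ee_rot: [-3.14, -0.0, -1.584]
force: [0.0, -0.1, -0.7]
width: 0.0606
t: 25.95
eef_pos: [0.5323, -0.232, -0.0204]
ee_rot: [-3.141, 0.0, -1.585]
force: [-0.0, -0.5, -0.7]
width: 0.0603
t 25.95 pos [ 0.5323 -0.232  -0.0204] yaw [-179.97    0.    -90.8 ] w 0.0603 F [-0.  -0.5 -0.7]
tool shift norm [0.001  0.0026 0.0073] turn z norm (do after) 0.0
```

```bash
python3 -m inch '[[[0.001,0.002,0.004,0,0,0,0.6],[0,0,0,0,0,0,0.6]]]'| grep -E 'eef|force'; for i in 1 2 ; do python3 -m inch '[[[0,0,0.002,0,0,0,0.6],[0,0,0,0,0,0,0.6]]]' | grep -E 'eef|force|wid'; done
```

```text
eef_pos: [0.5309, -0.2326, -0.0227]
force: [-0.3, -0.8, -0.3]
eef_pos: [0.5312, -0.2325, -0.0236]
force: [-0.1, -0.1, -0.1]
width: 0.0608
eef_pos: [0.5313, -0.2326, -0.024]
force: [-1.7, -0.1, 5.4]
width: 0.0609
```

Contact. Release (a few mm each side) and rise.

```bash
python3 -m inch '[[[0,0,0,0,0,0,0.22],[0,0,0,0,0,0,0.16],[0,0,0,0,0,0,0.16],[0,0,0,0,0,0,0.16],[0,0,0,0,0,0,0.16]]]'
python3 -m inch '[[[0,0,-0.01,0,0,0,0.16],[0,0,-0.03,0,0,0,0.16],[0,0,-0.06,0,0,0,0.16],[0,0,-0.08,0,0,0,0.16],[0,0,-0.06,0,0,0,0.1],[0,0,0,0,0,0,0.1],[0,0,0,0,0,0,0.1]]]'
python3 go.py .579 .367 .1 -75
```

```text
t: 27.05
eef_pos: [0.5312, -0.2325, -0.0246]
ee_rot: [3.141, 0.0, -1.585]
force: [-0.7, 0.1, -0.5]
width: 0.0734
t: 27.75
eef_pos: [0.5317, -0.2325, 0.0965]
ee_rot: [-3.139, 0.0, -1.585]
force: [-0.3, 0.0, -2.6]
width: 0.0783
t 27.75 pos [ 0.5317 -0.2325  0.0965] yaw [-179.87    0.    -90.8 ] w 0.0783 F [-0.3  0.  -2.6]
tool shift norm [-1.2001 -0.078  -0.0067] turn z norm (do after) -0.0878
```

```bash
python3 -m inch '[[[-0.075,-0.0049,0,0,0,0,0.1],[-0.075,-0.0049,0,0,0,0,0.1],[-0.075,-0.0049,0,0,0,0,0.1],[-0.075,-0.0049,0,0,0,0,0.1],[-0.075,-0.0049,0,0,0,0,0.1],[-0.075,-0.0049,0,0,0,0,0.1],[-0.075,-0.0049,0,0,0,0,0.1],[-0.075,-0.0049,0,0,0,0,0.1],[-0.075,-0.0049,0,0,0,0,0.1],[-0.075,-0.0049,0,0,0,0,0.1],[-0.075,-0.0049,0,0,0,0,0.1],[-0.075,-0.0049,0,0,0,0,0.1],[-0.075,-0.0049,0,0,0,0,0.1],[-0.075,-0.0049,0,0,0,0,0.1],[-0.075,-0.0049,0,0,0,0,0.1],[-0.075,-0.0049,0,0,0,0,0.1]]]'
python3 -m inch '[[[0,0,0,0,0,-0.03,0.1],[0,0,0,0,0,-0.03,0.1],[0,0,0,0,0,-0.028,0.1],[0,0,0,0,0,0,0.1],[0,0,0,0,0,0,0.1]]]'
python3 go.py .579 .367 .025 -75; python3 pic.py top t4 280 100 180 140 4
```

```text
t: 29.35
eef_pos: [0.5778, 0.3678, 0.0937]
ee_rot: [3.14, -0.002, -1.585]
force: [-0.6, 0.6, -0.1]
width: 0.0789
t: 29.85
eef_pos: [0.5782, 0.3664, 0.0943]
ee_rot: [3.14, -0.001, -1.311]
force: [0.3, 0.2, -0.0]
width: 0.0788
t 29.85 pos [0.5782 0.3664 0.0943] yaw [ 1.7991e+02 -5.0000e-02 -7.5100e+01] w 0.0788 F [ 0.3  0.2 -0. ]
tool shift norm [-0.0008 -0.0021  0.1386] turn z norm (do after) -0.0006
```

View pics/t4.png

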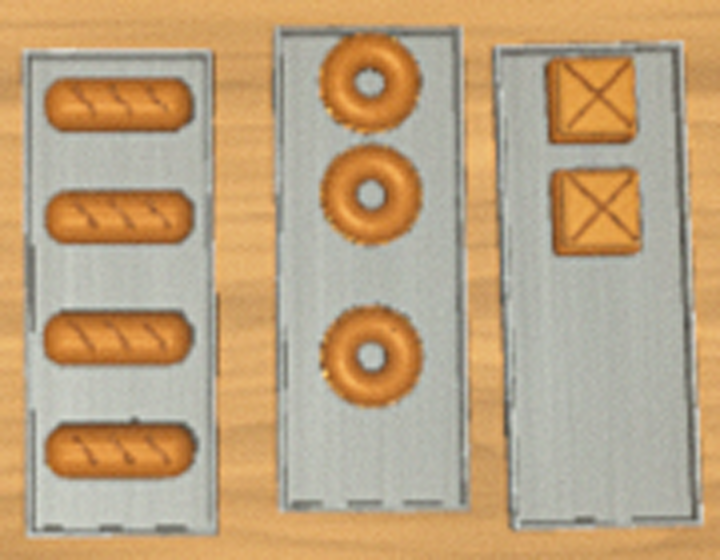

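The ring lies on its tray's centre line at crop (372,356), flat by its look. Last is the square.

```bash
python3 -m inch '[[[0,-0.002,0.03,0,0,0,0.1],[0,0,0.05,0,0,0,0.1],[0,0,0.04,0,0,0,0.1],[0,0,0.02,0,0,0,0.1],[0,0,0,0,0,0,0.1],[0,0,0,0,0,0,0.1]]]'
python3 pic.py scene s13 370 130 120 100 6
python3 go.py .579 .367 -.004 -75
```

```text
t: 30.5
eef_pos: [0.58, 0.3673, 0.0257]
ee_rot: [-3.141, -0.0, -1.308]
force: [-0.2, -0.5, -0.1]
width: 0.079
t 30.55 pos [0.5802 0.3676 0.0263] yaw [-1.7993e+02  3.0000e-02 -7.4950e+01] w 0.0788 F [0.2 0.5 0.4]
tool shift norm [0.0005 0.0028 0.0607] turn z norm (do after) 0.0003
```

View pics/s13.png

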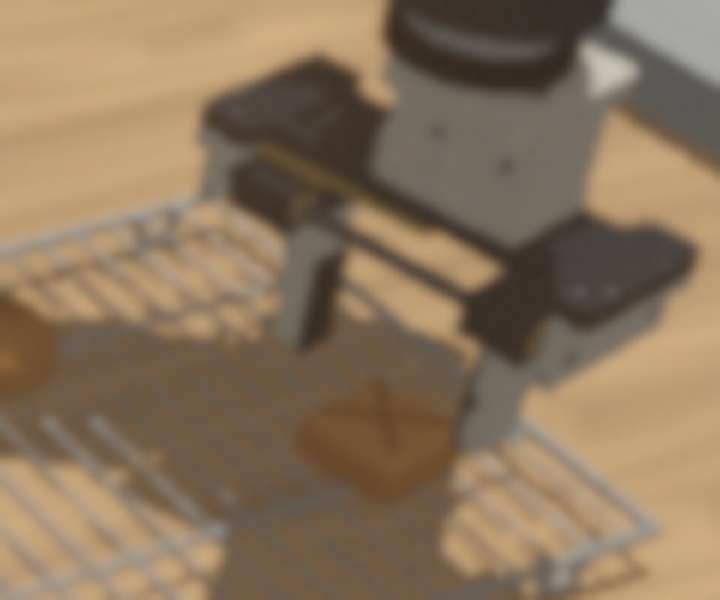

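```bash
python3 -m inch '[[[0,0.0025,0.03,0,0,0,0.1],[0,0,0.02,0,0,0,0.1],[0,0,0.01,0,0,0,0.1],[0,0,0,0,0,0,0.1],[0,0,0,0,0,0,0.1]]]'
python3 -m inch '[[[0,0,0,0,0,0,0.25],[0,0,0,0,0,0,0.6],[0,0,0,0,0,0,0.6],[0,0,0,0,0,0,0.6],[0,0,0,0,0,0,0.6],[0,0,0,0,0,0,0.6]]]' 15
python3 pic.py scene s14 370 130 120 100 6
```

```text
t: 31.05
eef_pos: [0.5785, 0.3669, -0.0046]
ee_rot: [3.142, -0.0, -1.308]
force: [0.3, 0.4, -1.1]
width: 0.079
t: 31.65
eef_pos: [0.5786, 0.367, -0.0042]
ee_rot: [-3.141, 0.0, -1.308]
force: [0.5, 0.7, 2.5]
width: 0.054
```

View pics/s14.png

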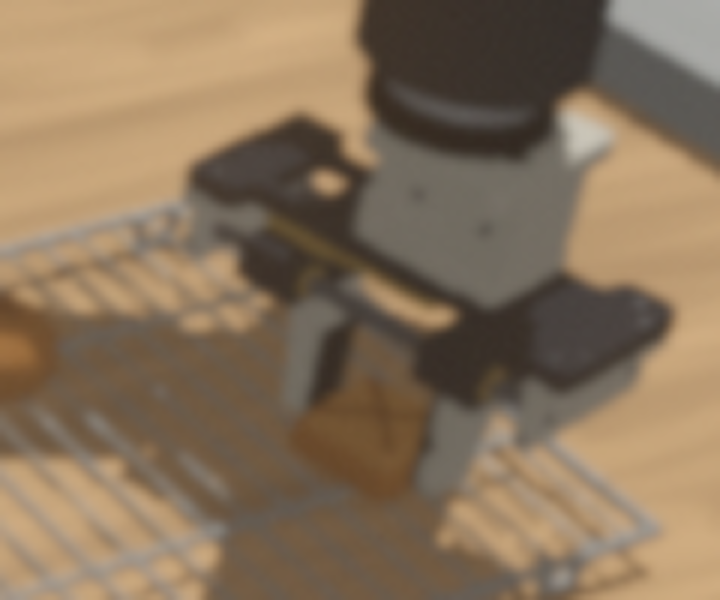

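```bash
python3 -m inch '[[[0,0,-0.005,0,0,0,0.6],[0,0,-0.02,0,0,0,0.6],[0,0,-0.04,0,0,0,0.6],[0,0,-0.04,0,0,0,0.6],[0,0,-0.04,0,0,0,0.6],[0,0,-0.04,0,0,0,0.6],[0,0,-0.02,0,0,0.028,0.6],[0,0,0,0,0,0.028,0.6],[0,0,0,0,0,0.026,0.6],[0,0,0,0,0,0,0.6],[0,0,0,0,0,0,0.6]]]'
python3 pic.py scene s15 370 110 120 100 6
python3 go.py .527 -.374 .1 -89.8
```

```text
t: 32.8
eef_pos: [0.5784, 0.3668, 0.0984]
ee_rot: [-3.141, 0.0, -1.563]
force: [-0.3, 0.1, -0.1]
width: 0.0539
t 32.85 pos [0.5784 0.3668 0.0982] yaw [-180.      0.    -89.58] w 0.0541 F [ 0.3  0.9 -1.3]
tool shift norm [ 1.4807  0.1137 -0.0037] turn z norm (do after) 0.0012
```

View pics/s15.png

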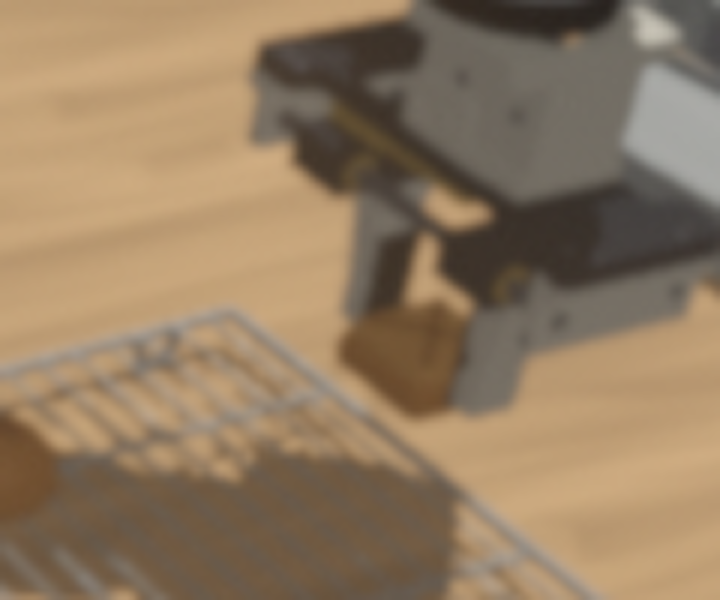

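```bash
python3 -m inch '[[[0.034,0.0057,0,0,0,0.001,0.6],[0.0785,0.0057,0,0,0,0,0.6],[0.0785,0.0057,0,0,0,0,0.6],[0.0785,0.0057,0,0,0,0,0.6],[0.0785,0.0057,0,0,0,0,0.6],[0.0785,0.0057,0,0,0,0,0.6],[0.0785,0.0057,0,0,0,0,0.6],[0.0785,0.0057,0,0,0,0,0.6],[0.0785,0.0057,0,0,0,0,0.6],[0.0785,0.0057,0,0,0,0,0.6],[0.0785,0.0057,0,0,0,0,0.6],[0.0785,0.0057,0,0,0,0,0.6],[0.0785,0.0057,0,0,0,0,0.6],[0.0785,0.0057,0,0,0,0,0.6],[0.0785,0.0057,0,0,0,0,0.6],[0.0785,0.0057,0,0,0,0,0.6],[0.0785,0.0057,0,0,0,0,0.6],[0.0785,0.0057,0,0,0,0,0.6],[0.0785,0.0057,0,0,0,0,0.6],[0.034,0.0057,0,0,0,0,0.6]]]'
python3 -m inch '[[[0,0,0,0,0,0,0.6],[0,0,0,0,0,0,0.6]]]'
python3 go.py .527 -.374 -.023 -89.8
```

```text
t: 34.85
eef_pos: [0.5217, -0.3769, 0.0977]
ee_rot: [3.141, -0.0, -1.57]
force: [0.1, 0.5, -0.1]
width: 0.0541
t: 35.05
eef_pos: [0.5222, -0.3737, 0.0977]
ee_rot: [3.141, 0.0, -1.569]
force: [-0.1, 1.0, 0.4]
width: 0.0537
t 35.05 pos [ 0.5222 -0.3737  0.0977] yaw [ 1.7997e+02  3.0000e-02 -8.9920e+01] w 0.0537 F [-0.1  1.   0.4]
tool shift norm [ 0.0007 -0.0098  0.2414] turn z norm (do after) -0.0007
```

```bash
python3 -m inch '[[[0.0007,-0.0098,0.03,0,0,0,0.6],[0,0,0.06,0,0,0,0.6],[0,0,0.06,0,0,0,0.6],[0,0,0.04,0,0,0,0.6],[0,0,0.02,0,0,0,0.6],[0,0,0.014,0,0,0,0.6],[0,0,0.006,0,0,0,0.6],[0,0,0,0,0,0,0.6],[0,0,0,0,0,0,0.6]]]'
python3 -m inch '[[[0,0,0.006,0,0,0,0.6],[0,0,0,0,0,0,0.6]]]'; python3 go.py .527 -.374 -.0232 -89.8
```

```text
t: 35.95
eef_pos: [0.5285, -0.3743, -0.0161]
ee_rot: [-3.14, -0.001, -1.569]
force: [0.3, -1.1, -0.2]
width: 0.0536
t: 36.15
eef_pos: [0.5279, -0.3742, -0.0198]
ee_rot: [-3.141, -0.0, -1.569]
force: [0.3, -1.5, -0.6]
width: 0.0537
t 36.15 pos [ 0.5279 -0.3742 -0.0198] yaw [-179.97   -0.    -89.89] w 0.0537 F [ 0.3 -1.5 -0.6]
tool shift norm [-0.0003  0.0018  0.0067] turn z norm (do after) -0.0005
```

```bash
python3 -m inch '[[[0,0.001,0.004,0,0,0,0.6],[0,0,0,0,0,0,0.6]]]'| grep -E 'eef|force'; for i in 1 2 ; do python3 -m inch '[[[0,0,0.002,0,0,0,0.6],[0,0,0,0,0,0,0.6]]]' | grep -E 'eef|force|wid'; done
```

```text
eef_pos: [0.5271, -0.3741, -0.0222]
force: [0.0, 0.0, -1.0]
eef_pos: [0.5273, -0.3741, -0.0232]
force: [0.4, 0.1, -0.9]
width: 0.0536
eef_pos: [0.5274, -0.3742, -0.0233]
force: [-2.4, 1.1, 5.6]
width: 0.0542
```

Contact. Release, rise and back away.

```bash
python3 -m inch '[[[0,0,0,0,0,0,0.3],[0,0,0,0,0,0,0.24],[0,0,0,0,0,0,0.24],[0,0,0,0,0,0,0.24],[0,0,0,0,0,0,0.24]]]'
python3 -m inch '[[[0,0,-0.01,0,0,0,0.24],[0,0,-0.03,0,0,0,0.24],[0,0,-0.06,0,0,0,0.24],[0,0,-0.08,0,0,0,0.24],[0,0,-0.08,0,0,0,0.24],[0,0,-0.06,0,0,0,0.24],[-0.07,0.02,0,0,0,0,0.24],[-0.07,0.02,0,0,0,0,0.24],[-0.07,0.02,0,0,0,0,0.24],[-0.07,0.02,0,0,0,0,0.24],[-0.07,0.02,0,0,0,0,0.24],[-0.07,0,0,0,0,0,0.24],[-0.07,0,0,0,0,0,0.24],[-0.07,0,0,0,0,0,0.24],[-0.07,0,0,0,0,0,0.24],[-0.07,0,0,0,0,0,0.24],[-0.07,0,0,0,0,0,0.24],[-0.07,0,0,0,0,0,0.24],[-0.07,0,0,0,0,0,0.24],[-0.07,0,0,0,0,0,0.24]]]'
python3 -m inch '[[[-0.07,0,0,0,0,0,0.24],[-0.07,0,0,0,0,0,0.24],[-0.07,0,0,0,0,0,0.24],[-0.07,0,0,0,0,0,0.24],[0,0,0,0,0,0,0.24],[0,0,0,0,0,0,0.24]]]'
python3 pic.py top t5 280 100 180 140 4
python3 pic.py top t6 0 0 560 420 1
python3 pic.py scene s16 90 180 250 180 3
```

```text
t: 37.25
eef_pos: [0.5273, -0.3741, -0.0242]
ee_rot: [3.141, 0.0, -1.569]
force: [0.5, -0.6, 0.0]
width: 0.0666
t: 39.25
eef_pos: [0.4764, 0.1174, 0.1376]
ee_rot: [-3.14, 0.001, -1.568]
force: [1.3, 0.6, -0.9]
width: 0.0663
t: 39.85
eef_pos: [0.4759, 0.2565, 0.1368]
ee_rot: [-3.141, 0.0, -1.567]
force: [0.1, -0.9, -0.4]
width: 0.0666
```

View pics/t5.png

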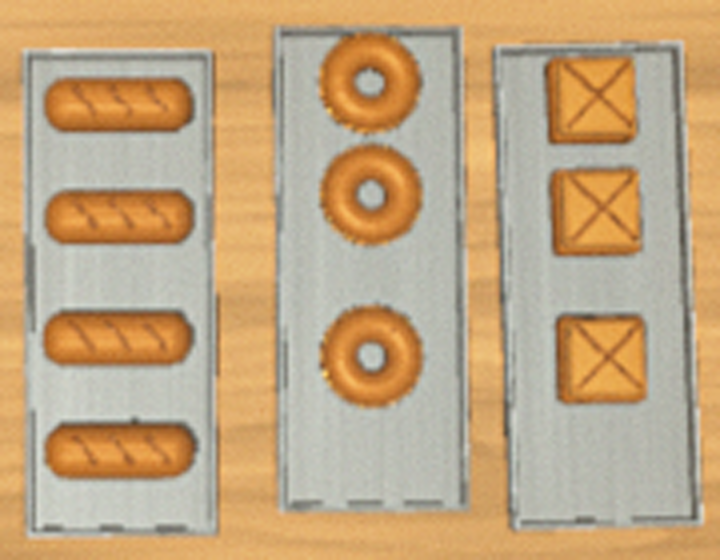

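View pics/s16.png

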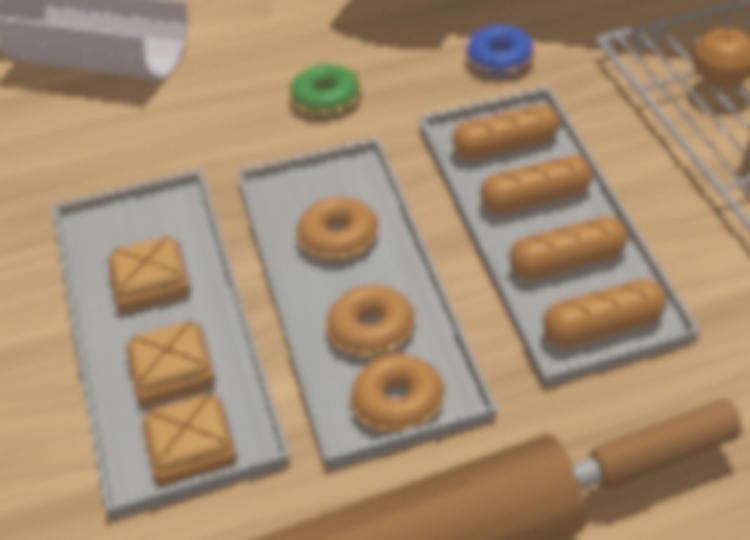

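View pics/t6.png

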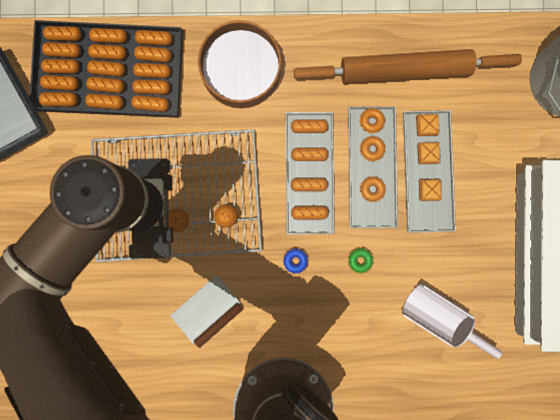

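All four lie flat and in line with their neighbours. The buns show at (226,215) and about (178,220), where they started. One numeric check, then I hand in.

Run:
```python
from h import *
T=(280,100)
for n,c,yaw,p,z in [('finger a',(.573,-.0765),-.0125,(118,337),.025),('finger b',(.573,-.0765),-.0125,(120,450),.025),('ring',(.586,-.233),-.015,(372,356),.014),('square',(.572,-.3743),.004,(607,358),.027)]:
    d=at('top',crop(p,T),z)-c; co,s=np.cos(yaw),np.sin(yaw)
    print(n,'tray x,y mm',(1000*np.array([co*d[0]+s*d[1],-s*d[0]+co*d[1]])).round(1))
s=get_state();print(s['t'],abs(s['qd']).max())
job_done()
```

```text
finger a tray x,y mm [-28.7   1.5]
finger b tray x,y mm [-97.7   0.9]
ring tray x,y mm [-54.9   0.5]
square tray x,y mm [-45.9   1.5]
40.0 0.007379177780437672
the job is handed in; nothing more can be done
```

I moved both fingers, the ring and the square from the rack to the free ends of their own trays and handed the job in at t = 40 s. Each was lowered until light contact with the tray and then released.

My last check from the top picture gives these centres in tray coordinates, all well inside the limits:

| Pastry | x (mm) | y (mm) |
|---|---|---|
| Finger a | -29 | +1.5 |
| Finger b | -98 | +1 |
| Ring | -55 | +0.5 |
| Square | -46 | +1.5 |

- **Lie and spacing:** by eye in both pictures all four lie flat. The fingers are crosswise and about 69 mm apart, and the square is parallel to its tray. The gaps to the fixed ring and square are somewhat wider than those between the fixed ones.
- **Buns:** they show where they started, though one was partly hidden by the gripper in the last picture and I did not measure either.
- **One disagreement:** in the scene picture the fingertips sat about 33 mm higher than the reported tool height. I set grasp heights from the pictures and contact force instead. The highest force I read was about 20 N, when setting down the first finger.

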